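# Change the vial racks of an autosampler

## Robot

A 6-joint arm with a two-finger parallel gripper is mounted at the origin on the work surface. World frame = base frame: x ahead of the robot, y to its left, z up, the work surface at z = 0. Lengths are in m, angles in rad, forces in N, time in s.
With the tool pointing down it reaches from about 0.3 to 0.875 m from the base axis. Payload 6.4 kg.
Tool frame: the origin (TCP) lies midway between the tips of the shut fingers; the grasp point (between the pads) lies 19 mm behind it; z points along the fingers, y is the line along which they close (so a half turn about z gives the same grasp; the last joint's range is limited). The gripper opens to 85 mm and grips with 20 to 120 N. Pads are 22 mm wide; open, the fingers measure 114 mm over their backs; the gripper's body (76 mm by 85 mm) begins 54 mm behind the grasp point. The pads swing forward as they close: fully open they stand 13 mm farther back than shut.
Start: joints at [-0.206, 0.181, 1.607, -0, 1.354, -0.206], TCP at [0.575, 0, 0.231] pointing down, gripper open.
Joint ranges: [-2.99, 2.99], [-0.89, 2.07], [0.3, 2.58], [-1.14, 4.28], [0, 2.63], [-3.12, 3.12]. Speed limits (rad/s): [2.57, 2.57, 3.01, 3.14, 3.14, 3.14].

## Interface

Orientations are given as a unit quaternion [w, x, y, z].
In Python, from bench import status, camera, ctrl gives the robot as it stands. The module is installed in compiled form; this text tells all that it offers.
- The arm moves only by the shell command python3 -m handwheel 'ROWS'. ROWS is JSON, a list that holds one entry, the list of rows, each a list of 7 numbers: the opening, from -1 (shut) to 1 (fully open), then the shift along the tool's x, y, z in cm, then the turn, a rotation vector about the tool's x, y, z in degrees. A call has 1 to 10 rows; each row is the pose to reach, as a shift and turn from the pose commanded when the call began, along the tool's axes at that moment; what a row does not reach only later rows make up. A row lasts 1/8 s, in which the tool goes at most 62.5 mm and 10.7 degrees, less where a joint would pass 70% of its speed; a pose out of reach is approached as far as the arm can. A call with a gripper value outside its range is refused whole. The fingers move at their own pace and stop on an object; the grip force is fixed at half the most. Time passes only in rows, so rows that repeat a pose let the fingers close. It gives the time, the measured TCP pose, the force, the opening and the grip force at its end, in the units of the state.
- status.get_obs(): the state, without advancing time (a new reading comes with each control period).
- camera(name): name is "scene" or "side" or "wrist"; returns a dict with "frame" (480x640x3 uint8, blue, green, red), "depth" (480x640 float32, m along the optical axis (not along the pixel's ray), 0 where there is no reading), "fx", "fy", "cx", "cy" (pixels), "extrinsics" (4x4, takes a point from camera to world coordinates); the wrist camera has in their place "hand_eye" (4x4, takes a point from camera to tool coordinates, whose origin is the TCP and whose axes are the flange's). Camera axes: x right, y down, z forward; pixel columns grow to the right and rows downward; lengths in m; the calibration is good to about 2 mm. The wrist camera is an equidistant fisheye: a pixel r from the principal point sees the ray r / f radians off the axis. A picture is of the moment at which its call begins: read the wrist's pose just before it.
- ctrl.hand_in(): hands the job in; it is judged then, once.
The state is a dict: "time_s": time; "q": joint angles; "dq": joint speeds; "joint_efforts": joint torques, N m; "eef_pos": TCP position; "eef_rot": TCP orientation; "wrist_force": force on the tool from outside, world axes, zero at the start; "torque": the same for the moment, N m; "opening": opening from 0.0 (shut) to 1.0 (fully open); "grasp_force": force on a finger pad.
Only numpy, scipy, OpenCV 4.12 (cv2) and the standard library are available. Lean on these libraries where they do the work, as an engineer would, in place of code of your own. Each camera call takes 0.05 s, during which the arm holds its last target. There are 200 camera calls.

## Task

Slide the autosampler's cover fully open, lift the finished racks of the last run out of its bay and stand them in the white tray, and load every fresh rack from the bench that is of the size that fits the bay (six vials to a row), one to a lane: racks pass in and out tilted, one end under the sampling unit's overhang, and must stand level on the bay floor. Leave the shorter and the longer look-alike where they are on the bench. Then slide the cover fully shut and press the start button down, without tipping over the jar or the solvent bottle beside the racks.

Things in the scene. Friction and masses are not known exactly. Their poses are not given: they have to be found in the camera images.
- bay (a point): Centre of the floor of the autosampler's sample bay, 100 mm above the bench; the autosampler is fixed but stands differently each time, and these axes are its own: x to its rear (away from the robot), y to its left, z up. The bay is open at the top, 200 mm wide (x) and 144 mm long (y from -72 to 72), with three lanes along y, each 52 mm wide at least, parted by ribs 18 mm high
- roof_edge (a point): Middle of the lower edge of the sampling unit's overhang: a roof over the bay's left end, from here (y = 42 mm in the bay frame) to the left end wall (y = 72). Underside 62 mm, top 84 mm above the bay floor. It leaves an opening 114 mm long (y -72 to 42), so a 130 mm rack goes in left end first, that end tilted some 35 degrees down, and is levelled as it slides under the roof
- right_wall (a point): Top of the bay's low right end wall, on its inner face (y = -72 mm), 25 mm above the bay floor. The other walls are higher, 84 mm above the bay floor: front (x -150 to -100), rear housing (x 100 to 330), sampling unit on the left (y 72 to 190, with the roof)
- lane0 (a point): Centre of the floor of the front lane (x = -60 in the bay's frame); same axes as bay
- lane1 (a point): Centre of the floor of the middle lane (x = 0)
- lane2 (a point): Centre of the floor of the rear lane (x = 60)
- cover (a joint): Sliding smoked clear cover of the bay: 0 = closed, 0.23 = fully open, in m along the autosampler's +x (slides to the rear over the electronics, about 2 N to move, stays where it is left). When closed its top is 92 mm above the bay floor
- cover_handle (a point): Middle of the cover's handle, a grey upright plate 10 mm thick (x) and 60 long (y) near the cover's front edge that rises 26 mm above the cover; this point is 13 mm above the cover's top surface. Pinch it across x from above. It moves with the cover, axes as bay
- start (a joint): Travel of the start button, m: 0 = up, 0.006 = fully pressed; springs back, about 5 N
- start_top (a point): Top centre of the start button, a round grey button of 22 mm diameter on a black base on the top of the autosampler's left front corner; pressed straight down
- rack_a_mid (a point): Fresh rack on the bench, fitting size (may be absent): grey rack, a block 130 mm long (y), 44 wide (x), 42 high to the tops of the white caps of its two rows of 6 amber vials. A grey handle plate 8 thick (x), 30 long (y) stands in its middle and rises to 76 mm above its underside. 0.14 to 0.24 kg, balanced; ends alike. Point: on its centre line 38 mm above the underside; z up
- rack_b_mid (a point): Another fresh rack, just like rack_a (may be absent)
- rack_c_mid (a point): Another fresh rack, just like rack_a (may be absent)
- done_a_mid (a point): Finished rack of the last run, just like rack_a in size and shape; stands level in a lane of the bay at the start (one or two of done_a, done_b, done_c are there)
- done_b_mid (a point): Another finished rack, just like done_a (may be absent)
- done_c_mid (a point): Another finished rack, just like done_a (may be absent)
- tray_in (a point): Centre of the inner floor of the shallow white tray for finished racks, fixed on the bench: inside 120 mm (x) by 160 mm (y), so that two racks stand side by side along y; floor about 5 mm above the bench, rim 12 mm above the bench
- rack_short_mid (a point): Look-alike, too short, to be left: grey rack, a block 110 mm long (y), 44 wide (x), 42 high to the tops of the white caps of its two rows of 5 amber vials. A grey handle plate 8 thick (x), 30 long (y) stands in its middle and rises to 76 mm above its underside. 0.14 to 0.24 kg, balanced; ends alike. Point: on its centre line 38 mm above the underside; z up
- rack_long_mid (a point): Look-alike, too long, to be left: grey rack, a block 150 mm long (y), 44 wide (x), 42 high to the tops of the white caps of its two rows of 7 amber vials. A grey handle plate 8 thick (x), 30 long (y) stands in its middle and rises to 76 mm above its underside. 0.14 to 0.24 kg, balanced; ends alike. Point: on its centre line 38 mm above the underside; z up
- cap_jar_mid (a point): Bystander beside the racks: a jar of spare caps, 54 mm diameter, 58 high; the point is half-way up
- solvent_1_mid (a point): Bystander: an amber solvent bottle, 90 mm diameter, 200 high, behind the racks; point half-way up
Things that resemble listed ones, but are neither listed nor needed, are in the scene too. What is shaped like the part that bears rack_a_mid but purple or red is not meant.

How it is judged:
On the way, in this order (a step that is already met when the one before it is completed fails the run):
1. the cover is fully open (value of joint cover above 0.215 m), for 0.2 s.
2. the finished racks stand in the tray and every fresh rack of the fitting size stands level in a lane of the bay (x of rack_a_mid in the frame of bay between -0.07 and 0.07 m and y of rack_a_mid in the frame of bay between -0.012 and 0.012 m and z of rack_a_mid in the frame of bay between 0.033 and 0.043 m and angle between each of rack_a_mid, rack_b_mid, rack_c_mid, done_a_mid, done_b_mid, done_c_mid's own z axis and vertical below 0.08 rad and x of rack_b_mid in the frame of bay between -0.07 and 0.07 m and y of rack_b_mid in the frame of bay between -0.012 and 0.012 m and z of rack_b_mid in the frame of bay between 0.033 and 0.043 m and x of rack_c_mid in the frame of bay between -0.07 and 0.07 m and y of rack_c_mid in the frame of bay between -0.012 and 0.012 m and z of rack_c_mid in the frame of bay between 0.033 and 0.043 m and x of done_a_mid in the frame of tray_in between -0.045 and 0.045 m and y of done_a_mid in the frame of tray_in between -0.022 and 0.022 m and z of done_a_mid in the frame of tray_in between 0.033 and 0.043 m and x of done_b_mid in the frame of tray_in between -0.045 and 0.045 m and y of done_b_mid in the frame of tray_in between -0.022 and 0.022 m and z of done_b_mid in the frame of tray_in between 0.033 and 0.043 m and x of done_c_mid in the frame of tray_in between -0.045 and 0.045 m and y of done_c_mid in the frame of tray_in between -0.022 and 0.022 m and z of done_c_mid in the frame of tray_in between 0.033 and 0.043 m), for 0.3 s.
3. the cover is fully shut, with the racks in place (value of joint cover below 0.006 m and x of rack_a_mid in the frame of bay between -0.07 and 0.07 m and y of rack_a_mid in the frame of bay between -0.012 and 0.012 m and z of rack_a_mid in the frame of bay between 0.033 and 0.043 m and angle between each of rack_a_mid, rack_b_mid, rack_c_mid's own z axis and vertical below 0.08 rad and x of rack_b_mid in the frame of bay between -0.07 and 0.07 m and y of rack_b_mid in the frame of bay between -0.012 and 0.012 m and z of rack_b_mid in the frame of bay between 0.033 and 0.043 m and x of rack_c_mid in the frame of bay between -0.07 and 0.07 m and y of rack_c_mid in the frame of bay between -0.012 and 0.012 m and z of rack_c_mid in the frame of bay between 0.033 and 0.043 m), for 0.2 s.
4. the start button is pressed down (value of joint start above 0.0045 m), for 0.03 s.
At the end, for the whole second after the job is handed in: Fresh fitting racks flat in bay lanes (5 mm in height, 12 mm along the lane, 0.08 rad), finished racks flat in the tray (5 mm, 0.08 rad), cover within 6 mm of shut, button up, both look-alikes within 5 cm of their start (all of step 3 and x of done_a_mid in the frame of tray_in between -0.045 and 0.045 m and y of done_a_mid in the frame of tray_in between -0.022 and 0.022 m and z of done_a_mid in the frame of tray_in between 0.033 and 0.043 m and angle between each of done_a_mid, done_b_mid, done_c_mid's own z axis and vertical below 0.08 rad and x of done_b_mid in the frame of tray_in between -0.045 and 0.045 m and y of done_b_mid in the frame of tray_in between -0.022 and 0.022 m and z of done_b_mid in the frame of tray_in between 0.033 and 0.043 m and x of done_c_mid in the frame of tray_in between -0.045 and 0.045 m and y of done_c_mid in the frame of tray_in between -0.022 and 0.022 m and z of done_c_mid in the frame of tray_in between 0.033 and 0.043 m and value of joint start below 0.0015 m and distance of each of rack_short_mid, rack_long_mid from where it was at the start of the episode below 0.05 m); the robot touches nothing.
It fails at once if a look-alike rack is put into the bay ((x of rack_short_mid in the frame of bay between -0.1 and 0.1 m and y of rack_short_mid in the frame of bay between -0.09 and 0.07 m and z of rack_short_mid in the frame of bay below 0.08 m) or (x of rack_long_mid in the frame of bay between -0.1 and 0.1 m and y of rack_long_mid in the frame of bay between -0.09 and 0.07 m and z of rack_long_mid in the frame of bay below 0.08 m)).
It fails at once if the jar or the solvent bottle is tipped over (angle between any of cap_jar_mid, solvent_1_mid's own z axis and vertical above 0.6 rad).
Of done_a, done_b, done_c only 1 to 2 are there at a start; the rules pass over those that are not, and their reading is None.
Of rack_a, rack_b, rack_c only 2 to 3 are there at a start; the rules pass over those that are not, and their reading is None.
At some moment in a run one of rack_a, rack_b, rack_c may be knocked a few centimetres aside while the robot is not near it.
Once in a run the grip may slacken for a moment while it holds something.
It also fails if it takes over 210 s, if anything falls off the work surface, if the arm or the gripper's body presses on something with over 40 N, if the wrist force passes 120 N, or if a joint passes its speed limit or range.

## Working session

There is one attempt and no reset: what is moved stays moved. The work goes in short steps, Python scripts to look and compute and a shell command to move; the robot and the scene stay as the last step left them, time stands still between calls to the robot, and variables do not carry over. Pictures are saved under pics/ and viewed, at most 14 in all, crops included, and the job is handed in when it is done.

```bash
mkdir -p pics; python3 - <<'E'
from bench import status,camera
import cv2,numpy as np,pickle
o=status.get_obs();print({k:np.round(v,3) for k,v in o.items()})
for n in ["scene","side"]:
    c=camera(n);cv2.imwrite(f"pics/{n}0.png",c["frame"]);pickle.dump(c,open(f"{n}0.pkl","wb"))
    print(n,c["fx"],c["cx"],np.round(c["extrinsics"],3).tolist())
E
```

```text
{'time_s': np.float64(0.0), 'q': array([-0.206,  0.182,  1.608,  0.   ,  1.354, -0.206]), 'dq': array([-0.   , -0.002,  0.001, -0.   ,  0.001,  0.001]), 'joint_efforts': array([ 0.0000e+00, -4.4487e+01, -3.5134e+01, -0.0000e+00,  9.0000e-03,
        0.0000e+00]), 'eef_pos': array([0.574, 0.   , 0.23 ]), 'eef_rot': array([-0.001,  0.707,  0.707, -0.   ]), 'wrist_force': array([0.289, 0.26 , 0.36 ]), 'torque': array([0.016, 0.046, 0.014]), 'grasp_force': np.float64(0.0), 'opening': np.float64(1.002)}
scene 595.3217181718961 314.8456441958117 [[0.454, 0.761, -0.465, 1.191], [0.891, -0.392, 0.228, -0.425], [-0.009, -0.517, -0.856, 1.429], [0.0, 0.0, 0.0, 1.0]]
side 521.3753621007934 312.4414052462354 [[0.779, -0.388, 0.492, -0.127], [-0.627, -0.503, 0.595, -0.798], [0.016, -0.772, -0.635, 0.956], [0.0, 0.0, 0.0, 1.0]]
```

View pics/scene0.png

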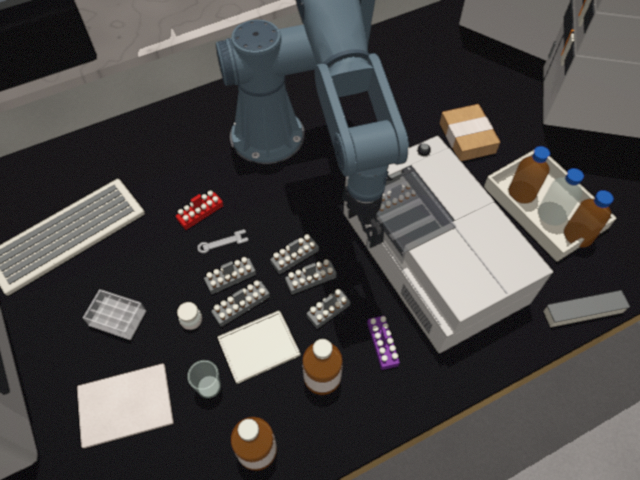

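View pics/side0.png

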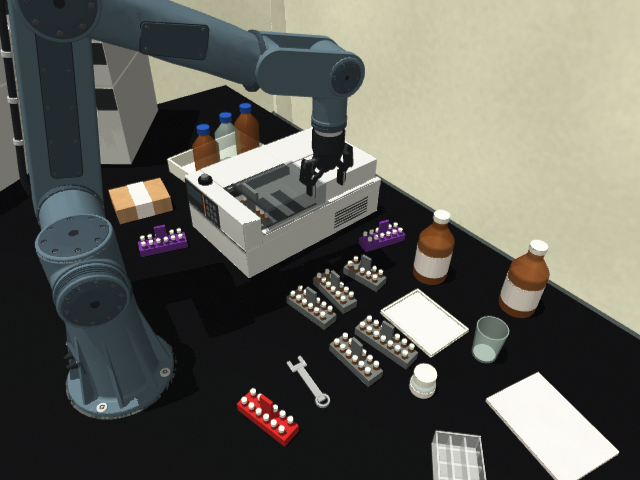

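The scene picture shows five grey racks at (230,274), (240,300), (294,252), (310,275) and (327,307). The decoys are the red rack (200,209), the purple rack (383,342) and a second purple one by the robot base in the side view. The tray is at (258,346), and the flat slab at (125,405) could be taken for it. The jar is at (189,316), the bottle at (322,366), and the button at (424,149).

```bash
cat > h.py <<'E'
import numpy as np,cv2,pickle
from scipy.spatial.transform import Rotation as R
def ld(n): return pickle.load(open(n+".pkl","rb"))
def bp(c,u,v,win=1):
    d=c["depth"][v-win:v+win+1,u-win:u+win+1];d=np.median(d[d>0])
    p=np.array([(u-c["cx"])/c["fx"]*d,(v-c["cy"])/c["fy"]*d,d,1]);return (c["extrinsics"]@p)[:3]
def cloud(c):
    v,u=np.mgrid[:480,:640];d=c["depth"]
    P=np.stack([(u-c["cx"])/c["fx"]*d,(v-c["cy"])/c["fy"]*d,d,np.ones_like(d)],-1)@c["extrinsics"].T
    P=P[...,:3];P[d<=0]=np.nan;return P
def ortho(c,x0,x1,y0,y1,z,s):
    # rows: x decreasing downward (top = far), cols: y decreasing to the right ; s px per mm
    K=np.array([[c["fx"],0,c["cx"]],[0,c["fy"],c["cy"]],[0,0,1]])
    M=K@np.linalg.inv(c["extrinsics"])[:3]
    H=M@np.array([[0,-1/s/1e3,y1],[-1/s/1e3,0,x1],[0,0,z],[0,0,1.]])
    return cv2.warpPerspective(c["frame"],H,(int((y1-y0)*1e3*s),int((x1-x0)*1e3*s)),flags=cv2.INTER_CUBIC|cv2.WARP_INVERSE_MAP)
E
python3 - <<'E'
from h import *
c=ld("scene0")
for u,v in [(230,274),(240,300),(294,252),(310,275),(327,307),(258,346),(189,316),(322,350),(424,149),(480,190),(550,268),(445,345),(350,210),(200,209),(383,342),(125,405)]:
    print(u,v,np.round(bp(c,u,v),3))
E
```

```text
230 274 [ 0.422 -0.301  0.025]
240 300 [ 0.511 -0.309  0.039]
294 252 [ 0.441 -0.121  0.03 ]
310 275 [ 0.526 -0.115  0.034]
327 307 [ 0.63  -0.119  0.038]
258 346 [ 0.632 -0.316  0.003]
189 316 [ 0.503 -0.442  0.059]
322 350 [ 0.781 -0.211  0.199]
424 149 [0.407 0.286 0.2  ]
480 190 [0.577 0.351 0.182]
550 268 [ 0.789  0.483 -0.001]
445 345 [0.857 0.087 0.052]
350 210 [ 0.58  -0.039  0.36 ]
200 209 [ 0.191 -0.296  0.027]
383 342 [ 0.778 -0.04   0.039]
125 405 [ 0.625 -0.661  0.009]
```

```bash
python3 - <<'E'
from h import *
c=ld("scene0")
a=ortho(c,.35,.75,-.42,-.02,.042,1.45)
b=ortho(c,.3,.75,-.05,.40,.184,1.28)
for i in range(0,9):
    k=int(i*50*1.45);cv2.line(a,(k,0),(k,6),(0,255,0),1);cv2.line(a,(0,k),(6,k),(0,255,0),1)
cv2.imwrite("pics/ortho_racks.png",a);cv2.imwrite("pics/ortho_bay.png",b);print(a.shape,b.shape)
E
```

```text
(580, 579, 3) (576, 576, 3)
```

View pics/ortho_racks.png

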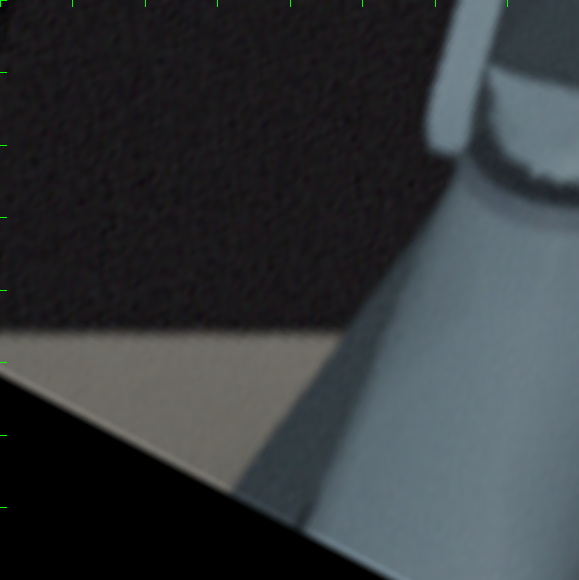

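View pics/ortho_bay.png

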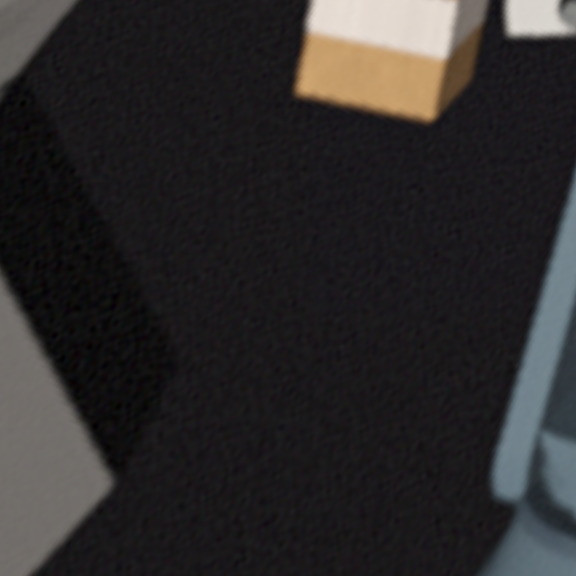

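The orthographic mapping had its axes swapped, so both pictures only show the arm. I'll fix it and find the racks numerically from their white caps.

```bash
sed -i 's|\[0,-1/s/1e3,y1\],\[-1/s/1e3,0,x1\]|[0,-1/s/1e3,x1],[-1/s/1e3,0,y1]|' h.py; cat >> h.py <<'E'
def caps(c,x0,x1,y0,y1,z,zs=.006):
    """white cap blobs near height z -> world xy of blobs"""
    P=cloud(c);f=c["frame"].astype(int)
    m=(f.min(-1)>150)&(abs(P[...,2]-z)<zs)&(P[...,0]>x0)&(P[...,0]<x1)&(P[...,1]>y0)&(P[...,1]<y1)
    return m,P
E
python3 - <<'E'
from h import *
c=ld("scene0")
a=ortho(c,.34,.70,-.42,-.02,.042,2)
b=ortho(c,.3,.75,-.05,.40,.184,1.28)
for i in range(0,9):
    k=i*100;cv2.line(a,(k,0),(k,8),(0,255,0),1);cv2.line(a,(0,k),(8,k),(0,255,0),1)
a=cv2.resize(a,None,fx=.78,fy=.78)
cv2.imwrite("pics/ortho_racks1.png",a);cv2.imwrite("pics/ortho_bay1.png",b);print(a.shape,b.shape)
E
```

```text
(561, 623, 3) (576, 576, 3)
```

View pics/ortho_racks1.png

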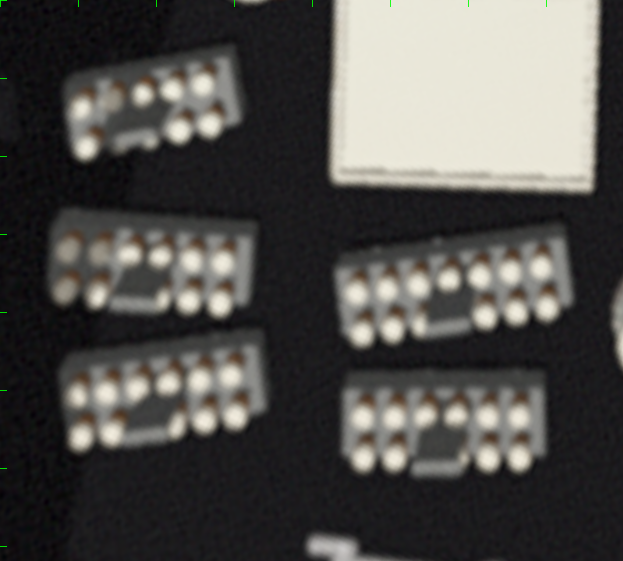

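The orthographic view at 1.56 px/mm (x = .70 − v/1560, y = −.02 − u/1560) settles the racks:
- **Left alone:** the 5-vial short one at (153,105) and the 7-vial long one at (453,285).
- **Fitting, six vials to a row:** A at (143,276), B at (156,406) and C at (441,437).

The tray is at top right.

View pics/ortho_bay1.png

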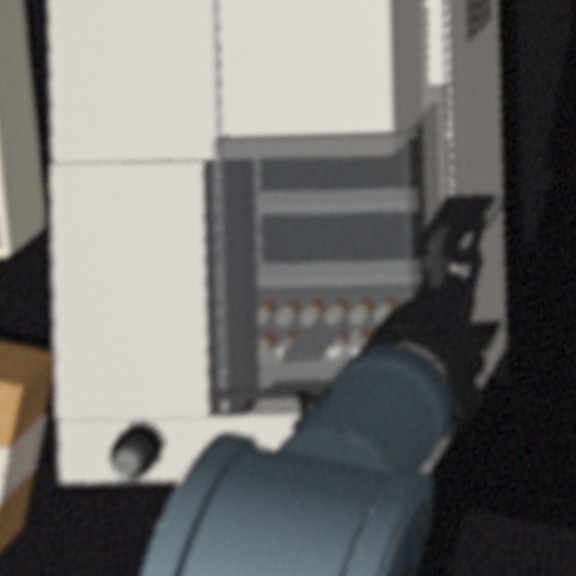

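```bash
python3 - <<'E'
from h import *
for n in ["scene0","side0"]:
    c=ld(n);P=cloud(c);f=c["frame"].astype(int)
    # tray: bright pixels, near z 0..0.02
    w=(f.min(-1)>170)&(P[...,2]<.025)&(abs(P[...,0]-.632)<.14)&(abs(P[...,1]+.316)<.12)
    if n=="scene0": w&=~((P[...,2]>.03))
    k,l=cv2.connectedComponents(w.astype(np.uint8));
    i=np.argmax(np.bincount(l.ravel())[1:])+1;q=P[l==i]
    print(n,"tray",cv2.minAreaRect((q[:,:2]*1e3).astype(np.float32)),np.percentile(q[:,2],[5,50,95]).round(4))
    m=(abs(P[...,2]-.184)<.008)&(f.min(-1)>100)&(P[...,1]>0)
    k,l=cv2.connectedComponents(m.astype(np.uint8));i=np.argmax(np.bincount(l.ravel())[1:])+1;q=P[l==i]
    print("top",len(q),cv2.minAreaRect((q[:,:2]*1e3).astype(np.float32)),np.median(q[:,2]))
    b=(f.max(-1)<70)&(P[...,2]>.19)&(P[...,2]<.21)&(abs(P[...,0]-.407)<.04)&(abs(P[...,1]-.286)<.04);q=P[b]
    print("button",len(q),np.median(q,0).round(4) if len(q) else "")
E
```

```text
scene0 tray ((631.6953125, -314.5044250488281), (171.48574829101562, 133.05526733398438), 88.37076568603516) [-0.0016  0.0038  0.0109]
top 12652 ((613.606201171875, 221.7546844482422), (483.0940856933594, 282.7593994140625), 1.3523260354995728) 0.18183383228108707
button 56 [0.4084 0.2832 0.1939]
side0 tray ((630.998291015625, -311.018798828125), (171.6840362548828, 135.01943969726562), 88.471435546875) [0.0015 0.0051 0.0119]
top 4502 ((600.3572387695312, 221.83084106445312), (461.64141845703125, 296.612548828125), 1.824935793876648) 0.18379919945127465
button 79 [0.3924 0.2863 0.1951]
```

The bay holds one finished rack, in the front lane. The button is at (136,448) px, and the unit is yawed about 1.4°. I'll move the arm aside to see all of the bay and the handle.

```bash
python3 -m handwheel '[[[1,-6,0,-4,0,0,0],[1,-12,0,-8,0,0,0],[1,-18,0,-12,0,0,0],[1,-22,0,-14,0,0,0],[1,-22,0,-14,0,0,0]]]'; python3 - <<'E'
from h import *
from bench import camera,status
o=status.get_obs();print(o["eef_pos"],o["eef_rot"],o["time_s"])
for n in ["scene","side"]:
    c=camera(n);pickle.dump(c,open(f"{n}1.pkl","wb"))
    P=cloud(c);f=c["frame"].astype(int)
    m=(abs(P[...,2]-.184)<.008)&(f.min(-1)>100)&(P[...,1]>0)
    k,l=cv2.connectedComponents(m.astype(np.uint8));i=np.argmax(np.bincount(l.ravel())[1:])+1;q=P[l==i]
    print("top",len(q),cv2.minAreaRect((q[:,:2]*1e3).astype(np.float32)),np.median(q[:,2]))
    # things standing above cover
    for lo,hi in [(.187,.196),(.198,.222)]:
        m=(P[...,2]>lo)&(P[...,2]<hi)&(P[...,0]>.35)&(P[...,0]<.85)&(P[...,1]>.0)&(P[...,1]<.36)
        k,l,s,ce=cv2.connectedComponentsWithStats(m.astype(np.uint8))
        for i in range(1,k):
            if s[i,4]>25: q=P[l==i];print(n,lo,s[i,4],np.percentile(q,[3,50,97],axis=0).round(3).tolist())
a=ortho(ld("scene1"),.34,.74,.05,.37,.184,1.25);b=ortho(ld("side1"),.34,.74,.05,.37,.184,1.25)
cv2.imwrite("pics/bay2.png",np.hstack([a,b]))
E
```

```text
time_s: 0.72
eef_pos: [0.5751, -0.2238, 0.3733]
eef_rot: [0.002, 0.709, 0.706, 0.0]
wrist_force: [-0.1, 1.3, -0.0]
opening: 1.001
grasp_force: 0.0
[ 0.57508938 -0.22380707  0.37327078] [1.74879666e-03 7.08536992e-01 7.05671502e-01 5.78910006e-05] 0.725
top 13525 ((613.5321655273438, 216.88525390625), (482.7926940917969, 294.26751708984375), 1.5252881050109863) 0.18175896769216782
scene 0.187 80 [[0.384, 0.271, 0.188], [0.407, 0.284, 0.193], [0.419, 0.307, 0.195]]
scene 0.187 3408 [[0.453, 0.08, 0.187], [0.552, 0.151, 0.19], [0.641, 0.224, 0.195]]
scene 0.198 47 [[0.392, 0.278, 0.198], [0.401, 0.288, 0.203], [0.411, 0.297, 0.207]]
scene 0.198 149 [[0.449, 0.122, 0.198], [0.456, 0.15, 0.212], [0.46, 0.179, 0.219]]
top 6987 ((611.1693115234375, 221.67233276367188), (483.3502197265625, 294.36224365234375), 1.8546648025512695) 0.18376520031097887
side 0.187 2378 [[0.444, 0.082, 0.188], [0.542, 0.148, 0.192], [0.638, 0.229, 0.195]]
side 0.187 64 [[0.381, 0.275, 0.187], [0.391, 0.285, 0.193], [0.413, 0.304, 0.196]]
side 0.198 48 [[0.389, 0.281, 0.198], [0.397, 0.29, 0.204], [0.408, 0.305, 0.207]]
side 0.198 143 [[0.446, 0.125, 0.199], [0.448, 0.15, 0.212], [0.456, 0.185, 0.22]]
```

View pics/bay2.png

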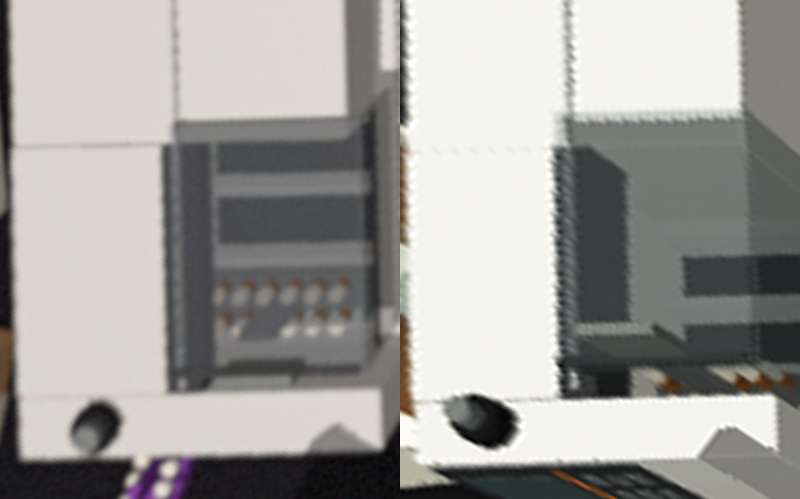

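Two cameras bracket the handle plate, at (.452, .153) with its top at .218. The unit is yawed about 1.7°. Lanes 1 and 2 look empty and lane 0 holds the finished rack. Going to the handle.

```bash
python3 -m handwheel '[[[0,5.5,-1.8,0,0,0,0],[0,11,-3.6,0,0,0,0],[0,16.5,-5.4,0,0,0,0],[0,22,-7.2,0,0,0,0],[0,27.5,-9,3,0,0,-1.7],[0,33,-10.8,6,0,0,-1.7],[0,37.3,-12.3,10,0,0,-1.7],[0,37.3,-12.3,14,0,0,-1.7],[0,37.3,-12.3,17.4,0,0,-1.7],[0,37.3,-12.3,17.4,0,0,-1.7]]]';  python3 -m handwheel '[[[0,0,0,0,0,0,0],[-1,0,0,0,0,0,0],[-1,0,0,0,0,0,0],[-1,0,0,0,0,0,0],[-1,0,0,0,0,0,0],[-1,0,0,0,0,0,0]]]'
```

```text
time_s: 2.08
eef_pos: [0.4486, 0.1543, 0.1942]
eef_rot: [-0.002, 0.696, 0.718, -0.002]
wrist_force: [-0.3, -0.9, 0.4]
opening: 0.504
grasp_force: 0.0
time_s: 2.82
eef_pos: [0.4528, 0.153, 0.1986]
eef_rot: [0.001, 0.697, 0.717, 0.001]
wrist_force: [-2.1, 0.5, 6.3]
opening: 0.103
grasp_force: 60.4
```

Gripped. Sliding it open.

```bash
python3 -m handwheel '[[[-1,0,2.5,0,0,0,0],[-1,0,5,0,0,0,0],[-1,0,7.5,0,0,0,0],[-1,0,10,0,0,0,0],[-1,0,12.5,0,0,0,0],[-1,0,15,0,0,0,0],[-1,0,17.5,0,0,0,0],[-1,0,20,0,0,0,0],[-1,0,22,0,0,0,0],[-1,0,23.1,0,0,0,0]]]';  python3 -m handwheel '[[[-1,0,0,0,0,0,0],[-1,0,0,0,0,0,0]]]'
```

```text
time_s: 4.08
eef_pos: [0.6675, 0.158, 0.1984]
eef_rot: [-0.013, 0.696, 0.718, -0.016]
wrist_force: [-97.5, -14.5, 57.0]
opening: 0.101
grasp_force: 77.2
time_s: 4.32
eef_pos: [0.6673, 0.158, 0.1984]
eef_rot: [-0.011, 0.696, 0.718, -0.016]
wrist_force: [-73.0, -13.4, 42.0]
opening: 0.102
grasp_force: 71.8
```

The stop is reached (−97 N). I'll ease off, release and look.

```bash
python3 -m handwheel '[[[-1,0,-1,0,0,0,0],[-1,0,-1,0,0,0,0],[-0.3,0,-1.2,0,0,0,0],[-0.1,0,-1.2,0,0,0,0],[0,0,-1.2,0,0,0,0],[0,0,-1.2,-6,0,0,0],[0,0,-1.2,-12,0,0,0]]]'; python3 -m handwheel '[[[0,-5,-3,-3,0,0,0],[0,-10,-6,-6,0,0,0],[0,-15,-9,-6,0,0,0],[0,-20,-9,-6,0,0,0],[0,-25,-9,-6,0,0,0],[0,-25,-9,-6,0,0,0]]]'; python3 - <<'E'
from h import *
from bench import camera,status
o=status.get_obs();print(o["eef_pos"],o["eef_rot"],o["time_s"],o["wrist_force"])
for n in ["scene","side"]:
    c=camera(n);pickle.dump(c,open(f"{n}2.pkl","wb"))
    P=cloud(c)
    for lo,hi in [(.198,.222)]:
        m=(P[...,2]>lo)&(P[...,2]<hi)&(P[...,0]>.35)&(P[...,0]<.85)&(P[...,1]>.0)&(P[...,1]<.36)
        k,l,s,ce=cv2.connectedComponentsWithStats(m.astype(np.uint8))
        for i in range(1,k):
            if s[i,4]>25: q=P[l==i];print(n,lo,s[i,4],np.percentile(q,[3,50,97],axis=0).round(3).tolist())
a=ortho(ld("scene2"),.34,.74,.05,.37,.184,1.25);b=ortho(ld("side2"),.34,.74,.05,.37,.184,1.25)
cv2.imwrite("pics/bay3.png",np.hstack([a,b]))
E
```

```text
time_s: 5.2
eef_pos: [0.6707, 0.1595, 0.3175]
eef_rot: [-0.001, 0.697, 0.717, -0.001]
wrist_force: [0.7, 0.0, -0.4]
opening: 0.505
grasp_force: 0.0
time_s: 5.95
eef_pos: [0.5883, -0.0966, 0.3769]
eef_rot: [0.0, 0.698, 0.716, -0.0]
wrist_force: [0.4, 0.6, -0.1]
opening: 0.503
grasp_force: 0.0
[ 0.58833789 -0.09661547  0.37689205] [ 1.11146396e-04  6.98297217e-01  7.15807844e-01 -3.40275335e-04] 5.95 [ 0.39900824  0.56354981 -0.06562161]
scene 0.198 49 [[0.391, 0.276, 0.198], [0.402, 0.288, 0.202], [0.41, 0.298, 0.207]]
scene 0.198 155 [[0.664, 0.127, 0.2], [0.67, 0.154, 0.213], [0.674, 0.184, 0.219]]
side 0.198 138 [[0.658, 0.132, 0.199], [0.662, 0.158, 0.211], [0.671, 0.19, 0.219]]
side 0.198 47 [[0.388, 0.283, 0.199], [0.397, 0.29, 0.205], [0.406, 0.303, 0.208]]
```

View pics/bay3.png

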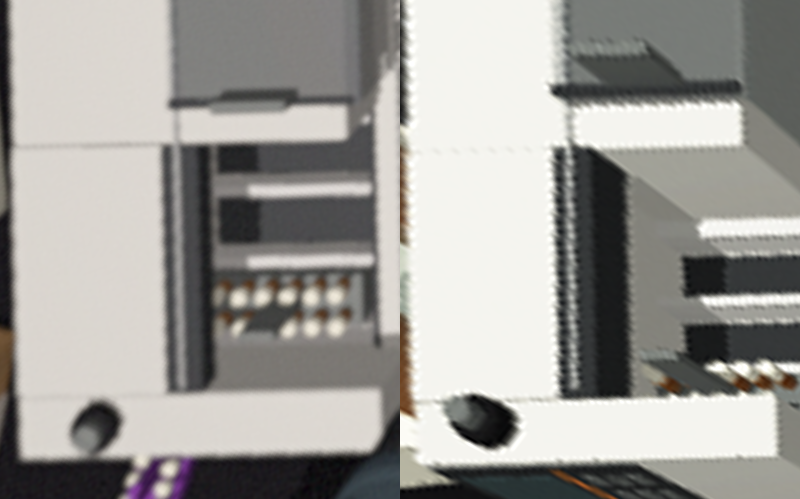

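The handle moved 214 mm to a hard stop. The cover started about 16 mm ajar, since its 200 mm length lay at x .444–.646, so it is now at 0.23. The picture also confirms one finished rack in lane 0 at (285,305). Next I'll get the bay's y reference from depth profiles.

```bash
python3 - <<'E'
from h import *
o=np.array([.5255,.165,.1]);yaw=.03
Rz=R.from_euler("z",yaw).as_matrix()
for n in ["scene2","side2"]:
    c=ld(n);P=(cloud(c)-o)@Rz;f=c["frame"].astype(int)
    print(n)
    s=(P[...,0]>-20)&(P[...,0]<85)
    for y in range(-100,90,4):
        m=s&(abs(P[...,1]*1e3-y)<2)
        if m.sum()>5:
            z=P[...,2][m]*1e3;print(y,np.percentile(z,[5,50,95]).round().astype(int),end="; ")
    print()
    for nm,m in [("rooftop",s&(abs(P[...,2]-.084)<.003)&(f.max(-1)<120)),("unit_top",s&(abs(P[...,2]-.084)<.005)&(f.min(-1)>150)),("rwall",s&(abs(P[...,2]-.025)<.004)&(P[...,1]<-.05)),
      ("rib",(abs(P[...,2]-.018)<.003)&(abs(P[...,1])<.04)&(abs(P[...,0])<.05)),("frontw",(abs(P[...,2]-.084)<.004)&(P[...,0]<-.08)&(abs(P[...,1])<.04)),("rearw",(abs(P[...,2]-.084)<.003)&(P[...,0]>.07)&(abs(P[...,1])<.03))]:
        q=P[m]*1e3
        if len(q)>10: print(nm,len(q),np.percentile(q,[2,50,98],axis=0).round(1).tolist())
    g=(P[...,2]>.055)&(P[...,2]<.08)&(P[...,0]>-.09)&(P[...,0]<-.03)&(abs(P[...,1])<.038);q=P[g]*1e3
    if len(q)>10:print("donehandle",len(q),np.percentile(q,[2,50,98],axis=0).round(1).tolist())
    m=(f.min(-1)>140)&(abs(P[...,2]-.042)<.006)&(P[...,0]>-.1)&(P[...,0]<-.02)&(abs(P[...,1])<.08);q=P[m]*1e3
    if len(q)>10:print("donecaps",len(q),np.percentile(q,[2,50,98],axis=0).round(1).tolist())
E
```

```text
scene2
-100 [-107  -58   32]; -96 [-105  -32   32]; -92 [-842   25   90]; -88 [-137   43   91]; -84 [-850   21   93]; -80 [-851   21   92]; -76 [-851   23   92]; -72 [-850   23   93]; -68 [-852   19   92]; -64 [-852    1   92]; -60 [-855   11   92]; -56 [-853    1   92]; -52 [-853    1   92]; -48 [-852    8   92]; -44 [-852   15   93]; -40 [-853    3   94]; -36 [-851    3   92]; -32 [-852    6   93]; -28 [-852    3   93]; -24 [-852   12   92]; -20 [-855    3   93]; -16 [-853    1   93]; -12 [-853    1   92]; -8 [-851   18   92]; -4 [-856    8   93]; 0 [-856    3   93]; 4 [-854   -1   93]; 8 [-854    3   95]; 12 [-853   14  301]; 16 [-854   15  396]; 20 [-854    8  402]; 24 [-852   16  400]; 28 [-854    1  398]; 32 [-854   20  385]; 36 [-856   10  397]; 40 [-853   17  392]; 44 [-851   68  373]; 48 [-852   69  363]; 52 [-853   44  381]; 56 [-854   77  373]; 60 [-853   34  367]; 64 [-854   14  391]; 68 [-852   69  372]; 72 [-854   78  366]; 76 [-852   78  341]; 80 [-855   78  265]; 84 [-853   76   87]; 88 [-855   65   85]; 
rooftop 1017 [[-1075.5, -1040.6, 81.1], [-46.2, 50.4, 83.8], [3
[... 1521 characters left out ...]
82   48  557]; 80 [-403   33  515]; 84 [-429   60  470]; 88 [-514   83  408]; 
rooftop 872 [[-591.5, -215.7, 81.2], [-31.1, 57.3, 83.8], [278.0, 832.0, 86.8]]
unit_top 5145 [[-148.6, -307.6, 79.8], [84.2, 111.9, 83.6], [1286.8, 422.9, 87.9]]
rwall 1729 [[-605.4, -628.6, 21.2], [81.2, -93.4, 24.9], [1272.0, -61.7, 28.7]]
rib 79 [[-39.2, -39.0, 15.1], [25.7, -5.4, 17.9], [32.7, 36.0, 20.8]]
frontw 363 [[-151.5, -38.3, 80.4], [-128.1, -1.4, 83.5], [-103.9, 37.9, 86.8]]
rearw 166 [[98.0, -28.5, 81.2], [119.5, -0.0, 83.7], [1277.1, 27.4, 86.8]]
donehandle 70 [[-68.2, -5.3, 55.5], [-64.5, 7.8, 69.3], [-59.1, 24.5, 77.6]]
donecaps 46 [[-71.8, -43.4, 37.5], [-50.5, -18.3, 40.7], [-43.3, 60.3, 44.0]]
```

```bash
python3 - <<'E'
from h import *
o=np.array([.525,.165,.1]);yaw=.03
Rz=R.from_euler("z",yaw).as_matrix()
for n in ["scene2","side2"]:
    c=ld(n);P=(cloud(c)-o)@Rz*1e3;f=c["frame"].astype(int)
    print(n)
    s=(P[...,0]>-25)&(P[...,0]<85)&(P[...,1]>-130)&(P[...,1]<200)
    for y in range(-110,92,4):
        m=s&(abs(P[...,1]-y)<2)
        if m.sum()>5:
            z=P[...,2][m];print(y,np.percentile(z,[5,50,95]).round().astype(int),end="; ")
    print()
    t=s&(abs(P[...,2]-84)<5)
    q=P[t];g=f.max(-1)[t]
    for y in range(30,100,4):
        k=abs(q[:,1]-y)<2
        if k.sum()>3: print((y,int(np.median(g[k])),int(k.sum())),end=" ")
    r=s&(abs(P[...,2]-25)<4)&(P[...,1]<-40);q=P[r];print("\nrw",[(y,int((abs(q[:,1]-y)<2).sum())) for y in range(-120,-40,4)])
    u=(abs(P[...,2]-84)<4)&(f.min(-1)>120)&(abs(P[...,0])<300)&(P[...,1]>72)&(P[...,1]<230);print("left edge",np.percentile(P[u][:,1],[90,97,99.5]))
    b=(P[...,2]>94)&(P[...,2]<112)&(P[...,0]<-100)&(P[...,0]>-160)&(P[...,1]>90)&(P[...,1]<160);print("btn",np.percentile(P[b],[2,50,98],axis=0).round(1).tolist())
E
```

```text
scene2
-110 [-108 -102  -97]; -106 [-106 -102  -96]; -102 [-108 -102  -99]; -98 [-103  -38   20]; -94 [-104  -19   27]; -90 [-95  23  26]; -86 [18 23 27]; -82 [17 22 27]; -78 [18 23 27]; -74 [19 22 28]; -70 [19 22 27]; -66 [15 17 19]; -62 [ 6 12 19]; -58 [-4  0 16]; -54 [-6 -1 15]; -50 [-6  0 15]; -46 [-7 -1 15]; -42 [-5  0 15]; -38 [-4  0 16]; -34 [-7 -1 13]; -30 [-7  0 16]; -26 [-7 -1 15]; -22 [-5  0 15]; -18 [-7  1 16]; -14 [-6  1 16]; -10 [-4  0 18]; -6 [-5 -1 16]; -2 [-5 -1 13]; 2 [-6  0 15]; 6 [-5 -1 16]; 10 [-5  1 16]; 14 [-6  1 15]; 18 [-5 -1 14]; 22 [-6 -1 16]; 26 [-7 -1 14]; 30 [-7 -1 18]; 34 [-7 -1 16]; 38 [-8 -1 16]; 42 [-6  2 77]; 46 [-2 70 85]; 50 [-4 74 85]; 54 [-4 78 85]; 58 [-4 79 86]; 62 [-4 76 86]; 66 [-5 80 86]; 70 [-3 80 86]; 74 [-6 79 86]; 78 [-5 81 85]; 82 [77 81 86]; 86 [76 82 85]; 90 [77 82 86]; 
(46, 56, 49) (50, 74, 44) (54, 74, 42) (58, 96, 46) (62, 147, 45) (66, 119, 44) (70, 78, 55) (74, 146, 46) (78, 208, 34) (82, 220, 43) (86, 220, 43) (90, 219, 51) (94, 219, 41) (98, 219, 43) 
rw [(-120, 0), (-116, 0), (-112, 0), (-108, 0), (-104, 0), (-100, 4), (-96,
[... 887 characters left out ...]
 50 [-1 71 84]; 54 [ 0 70 84]; 58 [-1 80 86]; 62 [-2 20 86]; 66 [-2 81 86]; 70 [ 0 80 86]; 74 [-1 82 86]; 78 [-1 27 85]; 82 [ 2 23 84]; 86 [ 6 82 84]; 90 [81 84 86]; 
(46, 28, 11) (50, 28, 43) (54, 55, 30) (58, 56, 33) (62, 57, 30) (66, 131, 40) (70, 132, 22) (74, 68, 35) (78, 68, 35) (82, 238, 26) (86, 242, 24) (90, 245, 30) (94, 245, 23) (98, 245, 36) 
rw [(-120, 0), (-116, 0), (-112, 0), (-108, 0), (-104, 0), (-100, 0), (-96, 3), (-92, 50), (-88, 43), (-84, 25), (-80, 37), (-76, 26), (-72, 43), (-68, 33), (-64, 24), (-60, 2), (-56, 0), (-52, 0), (-48, 0), (-44, 0)]
left edge [184.70616652 193.69487    197.74524401]
btn [[-140.2, 114.7, 94.2], [-125.6, 126.8, 99.1], [-107.6, 143.8, 107.8]]
```

Averaging both cameras puts the bay origin at about (.525, .1695) with yaw .03, and the done rack's handle at about (−60, 3.5) mm in the bay frame. I'll write a helper that turns target poses into row numbers.

```bash
cat >> h.py <<'E'
from bench import status
R0=np.array([[0,1,0],[1,0,0],[0,0,-1.]])
BO=np.array([.525,.1695,.1]);BY=.03
def bayp(x,y,z,th=0):   # mm, deg tilt left end down
    Rz=R.from_euler("z",BY).as_matrix()
    return BO+Rz@(np.array([x,y,z])/1e3), Rz@R.from_euler("x",-th,degrees=True).as_matrix()@R0
def wp(x,y,z,yaw=0):    # world m, yaw deg
    return np.array([x,y,z]),R.from_euler("z",yaw,degrees=True).as_matrix()@R0
def rows(*T,start=None):
    if start is None:
        o=status.get_obs();q=np.array(o["eef_rot"]);p=np.array(o["eef_pos"])
        Rt=R.from_quat(q[[1,2,3,0]]).as_matrix()
    else: p,Rt=start
    for pt,Rg in T:
        s=Rt.T@(pt-p)*100;w=R.from_matrix(Rt.T@Rg).as_rotvec(degrees=True)
        print(",".join(f"{v:.1f}" for v in np.r_[s,w]+0.0))
E
python3 - <<'E'
from h import *
rows(bayp(-60.5,3.5,160),bayp(-60.5,3.5,45))
E
```

```text
26.8,-11.6,11.7,-0.0,-0.0,-0.1
26.8,-11.6,23.2,-0.0,-0.0,-0.1
```

```bash
python3 -m handwheel '[[[-0.3,5.5,-2.4,0,0,0,0],[-0.3,11,-4.8,0,0,0,0],[-0.3,16.5,-7,2,0,0,0],[-0.3,22,-9.4,5,0,0,0],[-0.3,26.8,-11.6,9,0,0,0],[-0.3,26.8,-11.6,13,0,0,0],[-0.3,26.8,-11.6,13,0,0,0],[-0.3,26.8,-11.6,13,0,0,0]]]'; python3 - <<'E'
from h import *
from bench import camera
rows(bayp(-60.5,3.5,45))
c=camera("wrist");pickle.dump(c,open("wrist3.pkl","wb"));cv2.imwrite("pics/wrist3.png",c["frame"]);print(c["fx"],c["cx"],c["cy"],np.round(c["hand_eye"],3).tolist())
E
```

```text
time_s: 7.05
eef_pos: [0.4654, 0.1718, 0.2491]
eef_rot: [0.001, 0.696, 0.718, 0.001]
wrist_force: [-0.5, 0.3, 0.7]
opening: 0.352
grasp_force: 0.0
-0.1,-0.1,10.4,0.1,-0.0,0.0
371.64829954431775 320.49570008903976 237.82681114032752 [[-0.0, -0.951, -0.31, 0.078], [1.0, -0.0, -0.0, 0.001], [0.0, -0.31, 0.951, -0.143], [0.0, 0.0, 0.0, 1.0]]
```

View pics/wrist3.png

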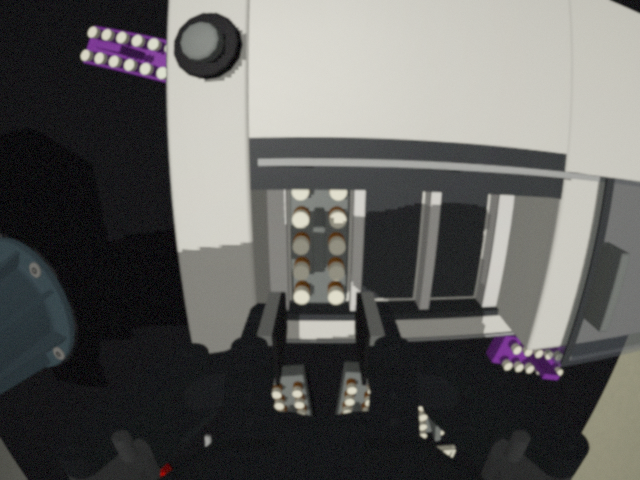

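The wrist view shows the fingers, at columns 272 and 368, centred over the lane-0 rack with its handle at (318,238). The roof's lower edge is at v≈188, the right wall at v≈330, and the button at (205,42). I'll measure these from the wrist camera.

```bash
cat >> h.py <<'E'
def wcloud(c,pos,quat):
    v,u=np.mgrid[:480,:640];dx=u-c["cx"];dy=v-c["cy"];r=np.hypot(dx,dy)+1e-9;t=r/c["fx"]
    d=c["depth"];ok=(d>0)&(t<1.4);k=np.where(ok,np.tan(np.minimum(t,1.4))/r,np.nan)
    Pc=np.stack([dx*k*d,dy*k*d,d],-1);H=c["hand_eye"];Pt=Pc@H[:3,:3].T+H[:3,3]
    q=np.array(quat);return Pt@R.from_quat(q[[1,2,3,0]]).as_matrix().T+np.array(pos)
def tobay(P): return (P-BO)@R.from_euler("z",BY).as_matrix()*1e3
E
python3 - <<'E'
from h import *
o=status.get_obs();c=ld("wrist3");B=tobay(wcloud(c,o["eef_pos"],o["eef_rot"]))
pt=lambda u,v:np.round(np.nanmedian(B[v-1:v+2,u-1:u+2].reshape(-1,3),0),1)
for nm,u,v in [("cap",300,217),("cap",338,217),("cap",302,293),("cap",337,293),("handle",320,231),("frontwall",215,180),("btn",202,38),("rear",560,270),("rib",428,240),("floor",390,250)]: print(nm,pt(u,v))
print("col 390 (lane1):",[(v,*pt(390,v).astype(int)) for v in list(range(140,206,6))+list(range(288,345,5))])
print("row 250:",[(u,*pt(u,250)[[0,2]].astype(int)) for u in range(235,560,10)])
E
```

```text
cap [-72.3  16.   43.3]
cap [-45.9  16.   43.6]
cap [-72.  -43.1  42.9]
cap [-45.7 -43.1  43.2]
handle [-58.5  16.1  77.4]
frontwall [-118.9   49.8   85.3]
btn [-117.8  127.7  107.2]
rear [113.1 -10.5  84.8]
rib [27.9 -9.  19.4]
floor [  0.7 -23.8   1.9]
col 390 (lane1): [(140, np.int64(-19), np.int64(71), np.int64(84)), (146, np.int64(-19), np.int64(68), np.int64(84)), (152, np.int64(-19), np.int64(65), np.int64(85)), (158, np.int64(-19), np.int64(61), np.int64(84)), (164, np.int64(-19), np.int64(58), np.int64(87)), (170, np.int64(-18), np.int64(54), np.int64(85)), (176, np.int64(-18), np.int64(51), np.int64(85)), (182, np.int64(-18), np.int64(47), np.int64(85)), (188, np.int64(-18), np.int64(44), np.int64(85)), (194, np.int64(-2), np.int64(24), np.int64(1)), (200, np.int64(-1), np.int64(19), np.int64(1)), (288, np.int64(3), np.int64(-59), np.int64(1)), (293, np.int64(3), np.int64(-63), np.int64(1)), (298, np.int64(3), np.int64(-69), np.int64(1)), (303, np.int64(3), np.int64(-71), np.int64(6)), (308, np.int64(-30), np.int64(9), np.int64(161)), (313, np.int64(-31), np.int64(9), np.in
[... 786 characters left out ...]
(19)), (365, np.int64(-20), np.int64(1)), (375, np.int64(-12), np.int64(1)), (385, np.int64(-3), np.int64(2)), (395, np.int64(5), np.int64(2)), (405, np.int64(13), np.int64(1)), (415, np.int64(22), np.int64(1)), (425, np.int64(26), np.int64(17)), (435, np.int64(40), np.int64(2)), (445, np.int64(49), np.int64(1)), (455, np.int64(59), np.int64(2)), (465, np.int64(68), np.int64(2)), (475, np.int64(79), np.int64(1)), (485, np.int64(87), np.int64(5)), (495, np.int64(90), np.int64(19)), (505, np.int64(99), np.int64(19)), (515, np.int64(100), np.int64(35)), (525, np.int64(100), np.int64(50)), (535, np.int64(100), np.int64(64)), (545, np.int64(100), np.int64(77)), (555, np.int64(103), np.int64(85))]
```

The frame fits very well: front wall −100, rear 100, roof edge ~43, right wall ~−71.5. The done rack is at x −59, y 6. Descending and gripping.

```bash
python3 -m handwheel '[[[-0.3,0.3,0.1,4,0,0,0],[-0.3,0.3,0.1,8,0,0,0],[-0.3,0.3,0.1,10.3,0,0,0],[-0.3,0.3,0.1,10.3,0,0,0],[-1,0.3,0.1,10.3,0,0,0],[-1,0.3,0.1,10.3,0,0,0],[-1,0.3,0.1,10.3,0,0,0],[-1,0.3,0.1,10.3,0,0,0]]]'; python3 - <<'E'
from h import *
rows(bayp(-59.5,5,52,4),bayp(-59.5,4.3,59,10),bayp(-59.5,6,68,20),bayp(-59.5,6.2,74,28),bayp(-59.5,5.8,78,35),bayp(-59.5,-34,107,35),bayp(-59.5,-74,135,35))
E
```

```text
time_s: 8.1
eef_pos: [0.4664, 0.1745, 0.1456]
eef_rot: [0.001, 0.697, 0.718, 0.001]
wrist_force: [0.8, -0.6, 6.6]
opening: 0.08
grasp_force: 60.5
-0.2,-0.1,-0.6,0.1,-4.0,-0.0
-0.2,-0.1,-1.3,0.1,-10.0,-0.0
-0.1,-0.1,-2.2,0.1,-20.0,-0.0
-0.1,-0.1,-2.8,0.1,-28.0,-0.1
-0.1,-0.1,-3.2,0.1,-35.0,-0.1
-4.1,-0.1,-6.1,0.1,-35.0,-0.1
-8.1,-0.1,-8.9,0.1,-35.0,-0.1
```

```bash
python3 -m handwheel '[[[-1,-0.2,0,-0.6,0,-4,0],[-1,-0.2,0,-1.3,0,-10,0],[-1,-0.1,0,-1.8,0,-15,0],[-1,-0.1,0,-2.2,0,-20,0],[-1,-0.1,0,-2.8,0,-28,0],[-1,-0.1,0,-3.2,0,-35,0],[-1,-0.1,0,-3.2,0,-35,0],[-1,-2,0,-4.6,0,-35,0],[-1,-4.1,0,-6.1,0,-35,0],[-1,-8.1,0,-8.9,0,-35,0]]]'; python3 - <<'E'
from h import *
rows(bayp(-59.5,-74,150,35),bayp(-59.5,-110,200,0),wp(.52,-.05,.30,0),wp(.6315,-.313,.25,-1.6),wp(.6315,-.313,.053,-1.6))
E
```

```text
time_s: 9.35
eef_pos: [0.4672, 0.0929, 0.2328]
eef_rot: [0.214, 0.664, 0.685, -0.209]
wrist_force: [1.4, -0.6, -1.4]
opening: 0.087
grasp_force: 59.3
-0.9,0.1,-1.5,-0.1,-0.1,0.1
-6.7,0.0,-3.5,-0.1,34.9,0.1
-15.7,4.8,2.7,0.4,34.9,1.7
-34.7,15.2,22.0,0.9,34.8,3.3
-23.4,15.2,38.2,0.9,34.8,3.3
```

Out cleanly. Lift, level and carry to the tray.

```bash
python3 -m handwheel '[[[-1,-2.5,0,-2.5,0,0,0],[-1,-4,0,-3,0,9,0],[-1,-5.5,0,-3.3,0,18,0],[-1,-6.7,0,-3.5,0,27,0],[-1,-6.7,0,-3.5,0,34.9,0],[-1,-6.7,0,-3.5,0,34.9,0]]]'; python3 - <<'E'
from h import *
rows(wp(.6315,-.313,.25,-1.6),wp(.6315,-.313,.053,-1.6))
E
```

```text
time_s: 10.1
eef_pos: [0.469, 0.0562, 0.3011]
eef_rot: [0.001, 0.698, 0.716, 0.001]
wrist_force: [-0.6, -1.1, -2.2]
opening: 0.085
grasp_force: 59.3
-37.3,15.3,5.2,0.2,0.1,3.0
-37.3,15.3,24.9,0.2,0.1,3.0
```

```bash
python3 -m handwheel '[[[-1,-5,2,0,0,0,0],[-1,-10,4,1,0,0,0],[-1,-15,6,3,0,0,0],[-1,-20,8,5,0,0,3],[-1,-25,10.2,5,0,0,3],[-1,-30,12.3,5,0,0,3],[-1,-35,14.4,5,0,0,3],[-1,-37.3,15.3,8,0,0,3],[-1,-37.3,15.3,12,0,0,3],[-1,-37.3,15.3,12,0,0,3]]]'; python3 - <<'E'
from h import *
from bench import camera
rows(wp(.6315,-.313,.053,-1.6))
o=status.get_obs();c=camera("wrist");cv2.imwrite("pics/tray4.png",c["frame"])
P=wcloud(c,o["eef_pos"],o["eef_rot"]);f=c["frame"].astype(int)
w=(f.min(-1)>150)&(P[...,2]<.02)&(P[...,2]>-.01)&(abs(P[...,0]-.632)<.12)&(abs(P[...,1]+.316)<.13)
q=P[w];print(len(q),cv2.minAreaRect((q[:,:2]*1e3).astype(np.float32)),np.percentile(q,[1,50,99],axis=0).round(3).tolist())
E
```

```text
time_s: 11.35
eef_pos: [0.6305, -0.3075, 0.1756]
eef_rot: [-0.004, 0.715, 0.699, -0.002]
wrist_force: [-0.8, 1.0, -2.3]
opening: 0.087
grasp_force: 59.2
-0.6,0.2,12.3,-0.5,-0.2,0.3
13388 ((607.138427734375, -335.7540588378906), (215.33436584472656, 186.4078826904297), 88.41959381103516) [[0.566, -0.399, 0.001], [0.648, -0.284, 0.006], [0.698, -0.23, 0.014]]
```

View pics/tray4.png

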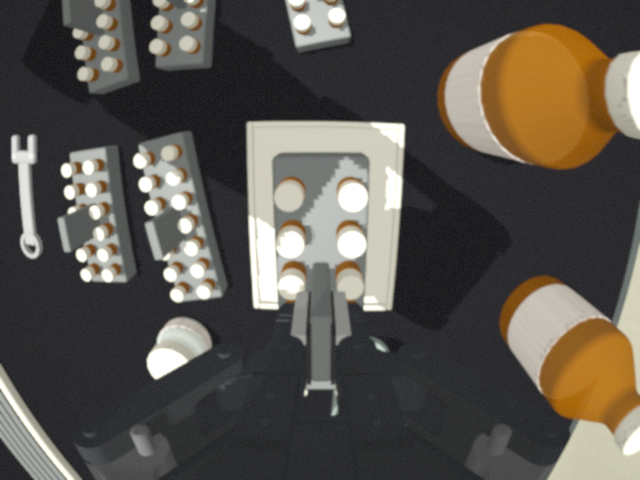

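The rack is held level over the tray, whose outline is (248–405, 122–308) px with centre about (.632, −.315). Lower and release.

```bash
python3 -m handwheel '[[[-1,-0.6,0.2,4,0,0,0],[-1,-0.6,0.2,8,0,0,0],[-1,-0.6,0.2,11,0,0,0],[-1,-0.6,0.2,12.3,0,0,0],[-1,-0.6,0.2,12.3,0,0,0],[-0.3,-0.6,0.2,12.3,0,0,0],[0,-0.6,0.2,12.3,0,0,0],[0,-0.6,0.2,12.3,0,0,0],[0,-0.6,0.2,6,0,0,0],[0,-0.6,0.2,0,0,0,0]]]'; python3 - <<'E'
from h import *
rows(wp(.5229,-.1118,.25,-4.8),wp(.4396,-.1202,.25,7.2),wp(.4196,-.3025,.25,0))
E
```

```text
time_s: 12.65
eef_pos: [0.6342, -0.3157, 0.182]
eef_rot: [-0.0, 0.715, 0.699, -0.001]
wrist_force: [0.3, -0.8, 0.8]
opening: 0.5
grasp_force: 0.0
20.1,-11.6,-6.8,-0.1,0.1,3.5
19.1,-19.9,-6.8,-0.1,0.0,-8.5
0.8,-21.5,-6.8,-0.1,0.1,-1.3
```

```bash
cat >> h.py <<'E'
def look(nm,x,y,rad=.085):
    """wrist picture; rack found from points 30..50 mm (block+caps) and >60 mm (handle) near x,y"""
    from bench import camera
    o=status.get_obs();c=camera("wrist");cv2.imwrite(f"pics/{nm}.png",c["frame"])
    P=wcloud(c,o["eef_pos"],o["eef_rot"]);n=np.hypot(P[...,0]-x,P[...,1]-y)<rad
    m=n&(P[...,2]>.066)&(P[...,2]<.082);q=(P[m][:,:2]*1e3).astype(np.float32)
    if len(q)>10: print("handle",len(q),cv2.minAreaRect(q),P[m][:,2].max().round(3))
    m2=n&(P[...,2]>.030)&(P[...,2]<.052)&(c["frame"].min(-1)>120)
    k,l,s,ce=cv2.connectedComponentsWithStats(m2.astype(np.uint8))
    for i in range(1,k):
        if s[i,4]>12: print("cap",np.nanmedian(P[l==i],0).round(4)[:2]*1e3,end=" ")
    print()
E
python3 -m handwheel '[[[0.3,0,-5.5,-1,0,0,0],[0.3,0,-11,-2,0,0,0],[0.3,0.4,-16,-3,0,0,-1.3],[0.3,0.8,-21.5,-3,0,0,-1.3],[0.3,0.8,-21.5,-3,0,0,-1.3],[0.3,0.8,-21.5,-3,0,0,-1.3]]]'; python3 - <<'E'
from h import *
from bench import camera
look("w5",.4196,-.3025)
c=camera("scene");P=cloud(c)
m=(P[...,2]>.066)&(P[...,2]<.085)&(P[...,0]>.38)&(P[...,0]<.72)&(P[...,1]>-.42)&(P[...,1]<-.05)
k,l,s,ce=cv2.connectedComponentsWithStats(m.astype(np.uint8))
for i in range(1,k):
    if s[i,4]>8: print(s[i,4],np.median(P[l==i],0).round(3))
cv2.imwrite("pics/ortho5.png",cv2.resize(ortho(c,.34,.72,-.44,-.02,.042,2),None,fx=.7,fy=.7))
rows(wp(.4196,-.3025,.047,0))
E
```

```text
time_s: 13.4
eef_pos: [0.4204, -0.3036, 0.212]
eef_rot: [0.002, 0.707, 0.707, -0.001]
wrist_force: [-0.8, -0.7, -0.5]
opening: 0.648
grasp_force: 0.0
handle 592 ((459.3431701660156, -301.9309997558594), (29.753158569335938, 90.58673095703125), 88.11959838867188) 0.079
cap [ 405.  -250.5] cap [ 431.  -250.6] cap [ 483.5 -252.1] cap [ 487.3 -269.4] cap [ 404.9 -270.9] cap [ 431.  -270.9] cap [ 489.9 -289.6] cap [ 404.6 -291. ] cap [ 431.2 -290.8] cap [ 405.1 -310.3] cap [ 493.2 -309.2] cap [ 431.3 -310.7] cap [ 405.6 -330.3] cap [ 495.8 -328.8] cap [ 431.4 -330.6] cap [ 405.3 -350.3] cap [ 430.8 -350. ] 
45 [ 0.44  -0.12   0.074]
44 [ 0.421 -0.303  0.074]
47 [ 0.523 -0.112  0.074]
46 [ 0.508 -0.311  0.073]
45 [ 0.626 -0.114  0.073]
63 [ 0.639 -0.32   0.079]
0.1,-0.2,16.5,0.1,0.2,0.0
```

View pics/ortho5.png

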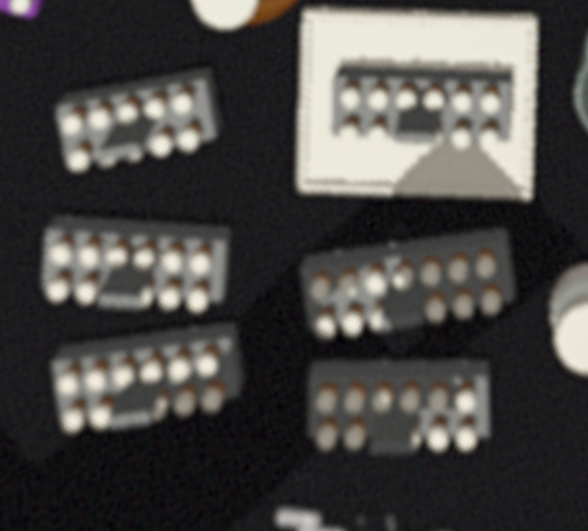

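The done rack stands flat in the tray at (420,105), and the bench racks have not moved. Rack C is measured at (.418, −.3004), yaw 0. Grasp C.

```bash
python3 -m handwheel '[[[-0.2,0.3,-0.2,5,0,0,0],[-0.2,0.3,-0.2,10,0,0,0],[-0.2,0.3,-0.2,14.5,0,0,0],[-0.2,0.3,-0.2,16.5,0,0,0],[-0.2,0.3,-0.2,16.5,0,0,0],[-1,0.3,-0.2,16.5,0,0,0],[-1,0.3,-0.2,16.5,0,0,0],[-1,0.3,-0.2,16.5,0,0,0],[-1,0.3,-0.2,16.5,0,0,0]]]'; python3 -m handwheel '[[[-1,0,0,-6,0,0,0],[-1,0,0,-12,0,0,0],[-1,0,0,-18,0,0,0],[-1,0,0,-22,0,0,0],[-1,0,0,-24,0,0,0],[-1,0,0,-24,0,0,0]]]'; python3 - <<'E'
from h import *
rows(bayp(60,-90,185,0))
E
```

```text
time_s: 14.62
eef_pos: [0.4184, -0.3007, 0.0469]
eef_rot: [0.001, 0.707, 0.707, -0.001]
wrist_force: [-0.1, 0.9, 3.8]
opening: 0.084
grasp_force: 62.8
time_s: 15.38
eef_pos: [0.4184, -0.3004, 0.2877]
eef_rot: [0.002, 0.707, 0.707, -0.001]
wrist_force: [-0.1, -0.8, -3.1]
opening: 0.084
grasp_force: 62.0
38.2,16.9,0.1,0.1,0.3,-1.7
```

```bash
python3 -m handwheel '[[[-1,5.5,2.4,0,0,0,0],[-1,11,4.8,0,0,0,0],[-1,16.5,7.2,0,0,0,0],[-1,22,9.6,0,0,0,-1.7],[-1,27.5,12,0,0,0,-1.7],[-1,33,14.5,0,0,0,-1.7],[-1,38.2,16.9,0,0,0,-1.7],[-1,38.2,16.9,0,0,0,-1.7]]]'; python3 - <<'E'
from h import *
rows(bayp(60,-67,190,10),bayp(60,-67,180,20),bayp(60,-67,160,30),bayp(60,-67,145,35),bayp(60,-67,131,35))
E
```

```text
time_s: 16.38
eef_pos: [0.5865, 0.0861, 0.2825]
eef_rot: [-0.001, 0.695, 0.719, -0.001]
wrist_force: [-1.0, -0.2, -2.5]
opening: 0.081
grasp_force: 61.8
1.8,0.1,-0.8,-0.2,-10.0,0.3
1.8,0.1,0.2,-0.2,-20.0,0.3
1.8,0.1,2.2,-0.1,-30.0,0.3
1.8,0.1,3.7,-0.1,-35.0,0.3
1.8,0.1,5.1,-0.1,-35.0,0.3
```

```bash
python3 -m handwheel '[[[-1,1.5,0.1,-0.8,0,-10,0],[-1,1.8,0.1,0,0,-20,0],[-1,1.8,0.1,2,0,-30,0],[-1,1.8,0.1,3.7,0,-35,0],[-1,1.8,0.1,5.1,0,-35,0.3],[-1,1.8,0.1,5.1,0,-35,0.3],[-1,1.8,0.1,5.1,0,-35,0.3]]]'; python3 - <<'E'
from h import *
rows(bayp(60,-32,107,35),bayp(60,-10,91,35),bayp(60,7,79.5,35))
from bench import camera
c=camera("side");cv2.imwrite("pics/side6.png",c["frame"][90:330,160:480])
E
```

```text
time_s: 17.25
eef_pos: [0.5881, 0.099, 0.2356]
eef_rot: [0.216, 0.667, 0.682, -0.209]
wrist_force: [-0.5, -0.1, -2.0]
opening: 0.083
grasp_force: 61.9
4.9,-0.1,0.0,-0.1,0.0,-0.4
7.7,-0.2,0.1,-0.1,0.0,-0.4
9.7,-0.2,0.0,-0.1,0.0,-0.4
```

View pics/side6.png

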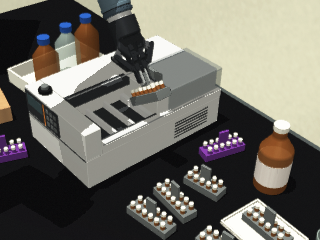

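The rack is tilted with its left end down, ready to go into the rear lane (crop pixel 148,92). Slide in.

```bash
python3 -m handwheel '[[[-1,3,-0.1,0,0,0,-0.4],[-1,5.5,-0.2,0,0,0,-0.4],[-1,7.7,-0.2,0,0,0,-0.4],[-1,8.7,-0.2,0,0,0,-0.4],[-1,9.7,-0.2,0,0,0,-0.4],[-1,9.7,-0.2,0,0,0,-0.4]]]'; python3 - <<'E'
from h import *
rows(bayp(60,7.3,74,28),bayp(60,7,69.5,20),bayp(60,6,64,14),bayp(60,4.6,60.5,10),bayp(60,2.3,54,5),bayp(60,0,48.5,0))
E
```

```text
time_s: 18.05
eef_pos: [0.5834, 0.1797, 0.1782]
eef_rot: [0.216, 0.663, 0.685, -0.211]
wrist_force: [0.0, 0.6, -1.8]
opening: 0.08
grasp_force: 61.9
0.1,0.1,0.4,-0.1,7.1,0.1
0.4,0.1,0.8,-0.1,15.1,0.1
0.6,0.1,1.3,-0.1,21.1,0.1
0.7,0.1,1.7,-0.1,25.1,0.1
0.9,0.1,2.3,-0.1,30.1,0.1
1.0,0.1,2.9,-0.2,35.1,0.1
```

```bash
python3 -m handwheel '[[[-1,0.1,0.1,0.4,0,7,0],[-1,0.4,0.1,0.8,0,15,0],[-1,0.6,0.1,1.3,0,21,0],[-1,0.7,0.1,1.7,0,25,0],[-1,0.9,0.1,2.3,0,30,0],[-1,1,0.1,2.9,0,35,0],[-1,1,0.1,2.9,0,35,0],[-1,1,0.1,2.9,0,35,0]]]'; python3 - <<'E'
from h import *
o=status.get_obs();print(tobay(np.array(o["eef_pos"])))
rows(bayp(60,0,46.8,0))
E
```

```text
time_s: 19.05
eef_pos: [0.5849, 0.1706, 0.1496]
eef_rot: [0.001, 0.696, 0.718, -0.002]
wrist_force: [0.4, 0.2, -1.6]
opening: 0.083
grasp_force: 61.9
[59.91849832 -0.64915089 49.60597909]
0.1,0.0,0.3,-0.1,0.2,0.0
```

Level, with no contact forces. Set down, release and rise.

```bash
python3 -m handwheel '[[[-1,0.1,0,0.2,0,0,0],[-1,0.1,0,0.3,0,0,0],[-1,0.1,0,0.3,0,0,0],[-0.7,0.1,0,0.3,0,0,0],[-0.4,0.1,0,0.3,0,0,0],[-0.3,0.1,0,0.3,0,0,0],[-0.3,0.1,0,-3,0,0,0],[-0.3,0.1,0,-8,0,0,0],[-0.3,0.1,0,-12,0,0,0],[-0.3,0.1,0,-12,0,0,0]]]'; python3 - <<'E'
from h import *
from bench import camera
def chk(lo,hi):
    o=status.get_obs();c=camera("wrist");B=tobay(wcloud(c,o["eef_pos"],o["eef_rot"]))
    m=(B[...,0]>lo)&(B[...,0]<hi)&(abs(B[...,1])<80)&(abs(B[...,2]-43)<8)&(c["frame"].min(-1)>110)
    k,l,s,ce=cv2.connectedComponentsWithStats(m.astype(np.uint8))
    for i in range(1,k):
        if s[i,4]>12: print("cap",np.nanmedian(B[l==i],0).round(0),end=" ")
    m=(B[...,0]>lo)&(B[...,0]<hi)&(abs(B[...,1])<30)&(abs(B[...,2]-75)<5);print("\nhandle",np.percentile(B[m],[2,50,98],axis=0).round(1))
chk(30,95)
rows(wp(.4396,-.1202,.25,7.2),wp(.5229,-.1118,.25,-4.8))
E
```

```text
time_s: 20.3
eef_pos: [0.5872, 0.1723, 0.2737]
eef_rot: [0.002, 0.696, 0.718, 0.002]
wrist_force: [1.2, 1.1, -0.5]
opening: 0.356
grasp_force: 0.0
cap [47. 31. 43.] cap [73. 31. 43.] cap [47. 12. 43.] cap [73. 13. 43.] cap [47. -8. 43.] cap [73. -8. 43.] cap [ 47. -28.  43.] cap [ 73. -28.  43.] cap [ 47. -47.  42.] cap [ 73. -47.  42.] 
handle [[ 56.2 -12.2  72.8]
 [ 60.2   3.6  76.5]
 [ 63.6  16.7  77.8]]
-28.8,-15.5,2.1,0.1,0.1,-5.5
-28.2,-7.2,2.1,0.1,0.1,6.5
```

Rack C sits level in lane 2 at y≈2. Next, rack A.

```bash
python3 -m handwheel '[[[0,-5.5,-1.4,-2,0,0,0],[0,-11,-2.8,-2,0,0,0],[0,-16.5,-4.2,-1,0,0,3],[0,-22,-5.6,0,0,0,6.5],[0,-28.2,-7.2,3,0,0,6.5],[0,-28.2,-7.2,5,0,0,6.5],[0,-28.2,-7.2,5,0,0,6.5],[0,-28.2,-7.2,5,0,0,6.5]]]'; python3 - <<'E'
from h import *
look("w7",.5229,-.1118,.08)
rows(wp(.5229,-.1118,.0465,-4.8))
E
```

```text
time_s: 21.35
eef_pos: [0.5216, -0.1114, 0.2197]
eef_rot: [-0.0, 0.736, 0.677, -0.002]
wrist_force: [-0.1, -0.2, 0.2]
opening: 0.5
grasp_force: 0.0
handle 377 ((520.3663330078125, -109.60755157470703), (29.703868865966797, 8.092706680297852), 86.8797607421875) 0.079
cap [511.3 -58.7] cap [537.  -60.3] cap [510.  -78.6] cap [535.7 -80.3] cap [450.4 -86. ] cap [508.8 -98.1] cap [534.6 -99.5] cap [ 450.5 -105. ] cap [ 507.3 -117.7] cap [ 533.3 -119.6] cap [ 453.2 -124.6] cap [ 532.1 -139.5] cap [ 505.9 -137.5] cap [ 456.2 -144.2] cap [ 504.7 -157.4] cap [ 530.7 -159.1] cap [ 461.7 -161.5] 
-0.0,0.1,17.4,-0.1,0.1,0.1
```

```bash
python3 - <<'E'
from h import *
rows(wp(.5209,-.1090,.0465,-3.8))
E
python3 -m handwheel '[[[-0.2,0.2,-0.1,5,0,0,-1],[-0.2,0.2,-0.1,10,0,0,-1],[-0.2,0.2,-0.1,15,0,0,-1],[-0.2,0.2,-0.1,17.3,0,0,-1],[-0.2,0.2,-0.1,17.3,0,0,-1],[-1,0.2,-0.1,17.3,0,0,-1],[-1,0.2,-0.1,17.3,0,0,-1],[-1,0.2,-0.1,17.3,0,0,-1],[-1,0.2,-0.1,17.3,0,0,-1]]]'; python3 -m handwheel '[[[-1,0,0,-5,0,0,0],[-1,0,0,-10,0,0,0],[-1,0,0,-15,0,0,0],[-1,0,0,-20,0,0,0],[-1,0,0,-24,0,0,0],[-1,0,0,-24,0,0,0]]]'; python3 - <<'E'
from h import *
rows(bayp(0,-90,185,0))
E
```

```text
0.3,-0.1,17.4,-0.1,0.1,-0.9
time_s: 22.52
eef_pos: [0.5214, -0.1105, 0.0484]
eef_rot: [0.001, 0.73, 0.684, -0.001]
wrist_force: [-0.5, 1.8, 6.5]
opening: 0.083
grasp_force: 63.0
time_s: 23.28
eef_pos: [0.5226, -0.1106, 0.2911]
eef_rot: [0.004, 0.73, 0.684, 0.0]
wrist_force: [-0.8, 0.3, -1.5]
opening: 0.084
grasp_force: 61.9
19.0,-0.7,0.5,0.3,0.3,-5.5
```

```bash
python3 -m handwheel '[[[-1,5,-0.2,0.3,0,0,-2],[-1,10,-0.4,0.5,0,0,-4],[-1,15,-0.6,0.5,0,0,-5.5],[-1,19,-0.7,0.5,0,0,-5.5],[-1,19,-0.7,0.5,0,0,-5.5],[-1,19,-0.7,0.5,0,0,-5.5]]]'; python3 - <<'E'
from h import *
rows(bayp(0,-68,190,10),bayp(0,-68,180,20),bayp(0,-68,160,30),bayp(0,-68,133,35))
E
```

```text
time_s: 24.02
eef_pos: [0.5256, 0.0799, 0.2801]
eef_rot: [-0.001, 0.696, 0.718, -0.002]
wrist_force: [0.8, -0.4, -1.4]
opening: 0.081
grasp_force: 61.7
2.2,0.2,-1.0,-0.3,-9.9,0.1
2.2,0.2,0.0,-0.2,-19.9,0.1
2.2,0.2,2.0,-0.2,-29.9,0.1
2.2,0.2,4.7,-0.2,-34.9,0.1
```

```bash
python3 -m handwheel '[[[-1,1.5,0.1,-1,0,-10,0],[-1,2.2,0.2,0,0,-20,0],[-1,2.2,0.2,2,0,-30,0],[-1,2.2,0.2,3.7,0,-35,0],[-1,2.2,0.2,4.7,0,-35,0],[-1,2.2,0.2,4.7,0,-35,0],[-1,2.2,0.2,4.7,0,-35,0]]]'; python3 - <<'E'
from h import *
rows(bayp(0,6.5,81,35))
from bench import camera
o=status.get_obs();c=camera("wrist");B=(wcloud(c,o["eef_pos"],o["eef_rot"])-o["eef_pos"])@R.from_quat(np.array(o["eef_rot"])[[1,2,3,0]]).as_matrix()*1e3
# held rack: caps in tool frame (x along rack, y across, z down)
m=(abs(B[...,2]-5)<12)&(abs(B[...,1])<25)&(abs(B[...,0])<80)&(c["frame"].min(-1)>100)
k,l,s,ce=cv2.connectedComponentsWithStats(m.astype(np.uint8))
for i in range(1,k):
    if s[i,4]>12: print(np.nanmedian(B[l==i],0).round(0),end=" ")
E
```

```text
time_s: 24.9
eef_pos: [0.5283, 0.1012, 0.2357]
eef_rot: [0.216, 0.665, 0.684, -0.21]
wrist_force: [-0.2, 0.4, -1.7]
opening: 0.081
grasp_force: 61.7
9.3,-0.1,0.2,-0.1,0.0,-0.1
[ 51. -12.   6.] [51. 13.  7.] [ 31. -12.   7.] [31. 13.  7.] [ 12. -12.   7.] [12. 13.  7.]
```

```bash
python3 -m handwheel '[[[-1,3,-0.1,0.1,0,0,-0.1],[-1,5.5,-0.1,0.1,0,0,-0.1],[-1,7.5,-0.1,0.2,0,0,-0.1],[-1,8.5,-0.1,0.2,0,0,-0.1],[-1,9.3,-0.1,0.2,0,0,-0.1],[-1,9.3,-0.1,0.2,0,0,-0.1]]]'; python3 - <<'E'
from h import *
rows(bayp(0,6.3,75.5,28),bayp(0,6,71,20),bayp(0,5,65.5,14),bayp(0,3.2,62,10),bayp(0,1,55.5,5),bayp(0,-1.5,50,0))
E
```

```text
time_s: 25.7
eef_pos: [0.524, 0.1773, 0.179]
eef_rot: [0.215, 0.663, 0.685, -0.211]
wrist_force: [-0.0, -0.0, -0.5]
opening: 0.082
grasp_force: 61.8
0.1,0.1,0.4,-0.1,7.1,0.2
0.3,0.1,0.8,-0.1,15.1,0.2
0.5,0.1,1.3,-0.1,21.1,0.2
0.6,0.1,1.7,-0.2,25.1,0.2
0.8,0.1,2.3,-0.2,30.1,0.2
0.9,0.1,2.9,-0.2,35.1,0.2
```

```bash
python3 -m handwheel '[[[-1,0.1,0.1,0.4,0,7,0],[-1,0.3,0.1,0.8,0,15,0],[-1,0.5,0.1,1.3,0,21,0],[-1,0.6,0.1,1.7,0,25,0],[-1,0.8,0.1,2.3,0,30,0],[-1,0.9,0.1,2.9,0,35,0],[-1,0.9,0.1,2.9,0,35,0],[-1,0.9,0.1,2.9,0,35,0]]]'; python3 - <<'E'
from h import *
o=status.get_obs();print(tobay(np.array(o["eef_pos"])))
rows(bayp(0,-1.5,48.4,0))
E
```

```text
time_s: 26.7
eef_pos: [0.5255, 0.1675, 0.1509]
eef_rot: [0.0, 0.696, 0.718, -0.002]
wrist_force: [0.8, 0.7, -0.8]
opening: 0.079
grasp_force: 61.7
[ 0.40149719 -1.98042026 50.87664693]
0.0,-0.0,0.2,-0.2,0.2,0.1
```

```bash
cat >> h.py <<'E'
def chk(lo,hi):
    from bench import camera
    o=status.get_obs();c=camera("wrist");B=tobay(wcloud(c,o["eef_pos"],o["eef_rot"]))
    m=(B[...,0]>lo)&(B[...,0]<hi)&(abs(B[...,1])<80)&(abs(B[...,2]-43)<8)&(c["frame"].min(-1)>110)
    k,l,s,ce=cv2.connectedComponentsWithStats(m.astype(np.uint8))
    for i in range(1,k):
        if s[i,4]>12: print("cap",np.nanmedian(B[l==i],0).round(0),end=" ")
    print()
E
python3 -m handwheel '[[[-1,0,0,0.2,0,0,0],[-1,0,0,0.3,0,0,0],[-0.7,0,0,0.3,0,0,0],[-0.4,0,0,0.3,0,0,0],[-0.3,0,0,0.3,0,0,0],[-0.3,0,0,0.3,0,0,0],[-0.3,0,0,-3,0,0,0],[-0.3,0,0,-8,0,0,0],[-0.3,0,0,-12,0,0,0],[-0.3,0,0,-12,0,0,0]]]'; python3 - <<'E'
from h import *
chk(-30,95)
rows(wp(.4396,-.1202,.22,7.2))
E
```

```text
time_s: 27.95
eef_pos: [0.5278, 0.1682, 0.2746]
eef_rot: [0.002, 0.696, 0.718, 0.001]
wrist_force: [0.8, -0.6, -0.2]
opening: 0.353
grasp_force: 0.0
cap [14. 30. 43.] cap [-12.  30.  43.] cap [43. 29. 42.] cap [69. 29. 42.] cap [-12.  10.  43.] cap [13. 10. 43.] cap [43.  9. 43.] cap [69. 10. 43.] cap [ 14. -10.  43.] cap [-12. -10.  43.] cap [ 43. -11.  43.] cap [ 71. -12.  43.] cap [-12. -30.  43.] cap [ 14. -30.  43.] cap [ 42. -31.  42.] cap [ 69. -32.  43.] cap [-12. -50.  42.] cap [ 13. -49.  42.] cap [ 42. -51.  43.] cap [ 68. -51.  43.] 
-28.5,-9.6,5.2,0.0,0.1,-5.4
```

Lane 1 is level at y≈0. Now rack B.

```bash
python3 -m handwheel '[[[0,-5.5,-1.8,-2,0,0,0],[0,-11,-3.7,-2,0,0,0],[0,-16.5,-5.6,-1,0,0,-2],[0,-22,-7.4,0,0,0,-4],[0,-28.5,-9.6,3,0,0,-5.4],[0,-28.5,-9.6,5.2,0,0,-5.4],[0,-28.5,-9.6,5.2,0,0,-5.4],[0,-28.5,-9.6,5.2,0,0,-5.4]]]'; python3 - <<'E'
from h import *
look("w8",.4396,-.1202,.09)
rows(wp(.4396,-.1202,.0475,7.2))
E
```

```text
time_s: 29.0
eef_pos: [0.4388, -0.1194, 0.2193]
eef_rot: [-0.001, 0.661, 0.75, -0.002]
wrist_force: [0.3, -0.2, 0.4]
opening: 0.5
grasp_force: 0.0
handle 339 ((437.8653869628906, -117.00816345214844), (6.475915908813477, 29.49248504638672), 7.197257995605469) 0.078
cap [418.4 -69.6] cap [444.  -65.9] cap [420.8 -89. ] cap [446.8 -85.6] cap [ 423.7 -108.5] cap [ 449.6 -105. ] cap [ 426.3 -128.2] cap [ 452.3 -124.9] cap [ 454.9 -144.5] cap [ 429.1 -147.9] cap [ 431.7 -167.5] cap [ 457.7 -164.2] 
-0.1,0.1,17.2,-0.2,0.1,0.1
```

```bash
python3 - <<'E'
from h import *
rows(wp(.438,-.1165,.047,7.7))
E
python3 -m handwheel '[[[-0.2,0.3,0,5,0,0,-0.4],[-0.2,0.3,0,10,0,0,-0.4],[-0.2,0.3,0,15,0,0,-0.4],[-0.2,0.3,0,17.3,0,0,-0.4],[-0.2,0.3,0,17.3,0,0,-0.4],[-1,0.3,0,17.3,0,0,-0.4],[-1,0.3,0,17.3,0,0,-0.4],[-1,0.3,0,17.3,0,0,-0.4],[-1,0.3,0,17.3,0,0,-0.4]]]'; python3 -m handwheel '[[[-1,0,0,-5,0,0,0],[-1,0,0,-10,0,0,0],[-1,0,0,-15,0,0,0],[-1,0,0,-20,0,0,0],[-1,0,0,-24,0,0,0],[-1,0,0,-24,0,0,0]]]'; python3 - <<'E'
from h import *
rows(bayp(-60,-90,185,0))
E
```

```text
0.3,-0.0,17.3,-0.2,0.1,-0.4
time_s: 30.18
eef_pos: [0.4388, -0.1178, 0.0476]
eef_rot: [0.001, 0.659, 0.753, -0.001]
wrist_force: [-1.0, 2.1, 7.2]
opening: 0.082
grasp_force: 63.2
time_s: 30.92
eef_pos: [0.4401, -0.1178, 0.2901]
eef_rot: [0.003, 0.659, 0.753, -0.001]
wrist_force: [-0.3, -0.5, -2.1]
opening: 0.082
grasp_force: 62.0
19.0,5.3,0.4,0.2,0.3,5.9
```

```bash
python3 -m handwheel '[[[-1,5,1.4,0.3,0,0,2],[-1,10,2.8,0.4,0,0,4],[-1,15,4.2,0.4,0,0,5.9],[-1,19,5.3,0.4,0,0,5.9],[-1,19,5.3,0.4,0,0,5.9],[-1,19,5.3,0.4,0,0,5.9]]]'; python3 - <<'E'
from h import *
rows(bayp(-60,-68,190,10),bayp(-60,-68,180,20),bayp(-60,-68,160,30),bayp(-60,-68,133,35))
E
```

```text
time_s: 31.68
eef_pos: [0.465, 0.0782, 0.2805]
eef_rot: [-0.001, 0.696, 0.718, -0.003]
wrist_force: [-0.0, 0.0, -2.2]
opening: 0.081
grasp_force: 61.9
2.1,0.3,-1.0,-0.3,-9.9,0.1
2.1,0.3,0.0,-0.3,-19.9,0.1
2.1,0.3,2.0,-0.3,-29.9,0.1
2.2,0.3,4.7,-0.3,-34.9,0.1
```

```bash
python3 -m handwheel '[[[-1,1.5,0.2,-1,0,-10,0],[-1,2.2,0.3,0,0,-20,0],[-1,2.2,0.3,2,0,-30,0],[-1,2.2,0.3,3.7,0,-35,0],[-1,2.2,0.3,4.7,0,-35,0],[-1,2.2,0.3,4.7,0,-35,0],[-1,2.2,0.3,4.7,0,-35,0]]]'; python3 - <<'E'
from h import *
rows(bayp(-60,6.7,80.5,35))
from bench import camera
o=status.get_obs();c=camera("wrist");B=(wcloud(c,o["eef_pos"],o["eef_rot"])-o["eef_pos"])@R.from_quat(np.array(o["eef_rot"])[[1,2,3,0]]).as_matrix()*1e3
m=(abs(B[...,2]-5)<12)&(abs(B[...,1])<25)&(abs(B[...,0])<80)&(c["frame"].min(-1)>100)
k,l,s,ce=cv2.connectedComponentsWithStats(m.astype(np.uint8))
for i in range(1,k):
    if s[i,4]>12: print(np.nanmedian(B[l==i],0).round(0),end=" ")
E
```

```text
time_s: 32.55
eef_pos: [0.4687, 0.0995, 0.2359]
eef_rot: [0.215, 0.665, 0.684, -0.21]
wrist_force: [0.3, -0.2, -1.2]
opening: 0.085
grasp_force: 61.9
9.3,-0.2,0.2,-0.1,0.0,-0.0
[ 51. -13.   6.] [51. 13.  6.] [ 31. -13.   6.] [31. 13.  6.] [ 12. -12.   6.] [12. 13.  6.]
```

```bash
python3 -m handwheel '[[[-1,3,-0.1,0.1,0,0,0],[-1,5.5,-0.2,0.1,0,0,0],[-1,7.5,-0.2,0.2,0,0,0],[-1,8.5,-0.2,0.2,0,0,0],[-1,9.3,-0.2,0.2,0,0,0],[-1,9.3,-0.2,0.2,0,0,0]]]'; python3 - <<'E'
from h import *
rows(bayp(-60,6.3,75,28),bayp(-60,6,70.5,20),bayp(-60,5,65,14),bayp(-60,3.2,61.5,10),bayp(-60,1,55,5),bayp(-60,-1.5,49.5,0))
E
```

```text
time_s: 33.35
eef_pos: [0.4636, 0.1754, 0.1795]
eef_rot: [0.215, 0.663, 0.685, -0.211]
wrist_force: [0.8, -0.5, -2.0]
opening: 0.084
grasp_force: 61.8
0.1,0.1,0.4,-0.2,7.1,0.1
0.4,0.1,0.8,-0.2,15.1,0.1
0.6,0.1,1.3,-0.2,21.1,0.1
0.7,0.1,1.7,-0.2,25.1,0.1
0.9,0.1,2.4,-0.2,30.1,0.1
1.0,0.1,3.0,-0.2,35.1,0.1
```

```bash
python3 -m handwheel '[[[-1,0.1,0.1,0.4,0,7,0],[-1,0.4,0.1,0.8,0,15,0],[-1,0.6,0.1,1.3,0,21,0],[-1,0.7,0.1,1.7,0,25,0],[-1,0.9,0.1,2.3,0,30,0],[-1,1,0.1,2.9,0,35,0],[-1,1,0.1,2.9,0,35,0],[-1,1,0.1,2.9,0,35,0]]]'; python3 - <<'E'
from h import *
o=status.get_obs();print(tobay(np.array(o["eef_pos"])))
rows(bayp(-60,-1.5,47.6,0))
E
```

```text
time_s: 34.35
eef_pos: [0.4649, 0.1665, 0.1505]
eef_rot: [0.0, 0.697, 0.718, -0.002]
wrist_force: [-0.1, 0.3, -2.7]
opening: 0.079
grasp_force: 61.8
[-60.20969383  -1.20530333  50.54367672]
-0.0,0.0,0.3,-0.2,0.2,-0.0
```

```bash
python3 -m handwheel '[[[-1,0,0,0.2,0,0,0],[-1,0,0,0.3,0,0,0],[-0.7,0,0,0.3,0,0,0],[-0.4,0,0,0.3,0,0,0],[-0.3,0,0,0.3,0,0,0],[-0.3,0,0,0.3,0,0,0],[-0.3,0,0,-3,0,0,0],[-0.3,0,0,-8,0,0,0],[-0.3,0,0,-12,0,0,0],[-0.3,0,0,-12,0,0,0]]]'; python3 - <<'E'
from h import *
chk(-95,95)
rows(bayp(140,-15,210))
E
```

```text
time_s: 35.6
eef_pos: [0.4672, 0.1673, 0.274]
eef_rot: [0.002, 0.696, 0.718, 0.001]
wrist_force: [1.0, -0.1, -1.2]
opening: 0.35
grasp_force: 0.0
cap [-73.  31.  43.] cap [-47.  30.  43.] cap [-13.  30.  43.] cap [13. 30. 43.] cap [42. 29. 42.] cap [68. 29. 42.] cap [-73.  11.  42.] cap [-47.  11.  43.] cap [-13.  10.  42.] cap [14. 11. 42.] cap [42.  9. 43.] cap [70. 11. 43.] cap [-73.  -9.  43.] cap [-47.  -9.  43.] cap [-13. -10.  43.] cap [ 16. -11.  43.] cap [ 42. -11.  43.] cap [-73. -30.  43.] cap [-47. -30.  42.] cap [-13. -30.  43.] cap [ 14. -31.  43.] cap [ 42. -31.  43.] cap [ 69. -33.  43.] cap [-47. -49.  42.] cap [-73. -49.  43.] cap [ 14. -50.  43.] cap [ 68. -51.  43.] cap [-13. -50.  43.] cap [ 42. -51.  43.] 
-1.4,19.9,-3.8,0.0,0.1,0.0
```

All three racks are level, with |y| < 2 mm. Now the cover handle at bay (140.6, −17.7).

```bash
python3 - <<'E'
from h import *
rows(bayp(140.6,-17,99))
E
python3 -m handwheel '[[[0,-0.5,5,0,0,0,0],[0,-1,10,0,0,0,0],[0,-1.4,15,0,0,0,0],[0,-1.6,20,0,0,0,0],[0,-1.6,20,2,0,0,0],[0,-1.6,20,6,0,0,0],[0,-1.6,20,7.4,0,0,0],[0,-1.6,20,7.4,0,0,0]]]'; python3 - <<'E'
from h import *
o=status.get_obs();print(tobay(np.array(o["eef_pos"])),o["wrist_force"])
E
```

```text
-1.6,20.0,7.3,0.0,0.1,0.0
time_s: 36.65
eef_pos: [0.6638, 0.157, 0.1941]
eef_rot: [-0.001, 0.696, 0.718, -0.003]
wrist_force: [-0.6, -0.5, 0.5]
opening: 0.498
grasp_force: 0.0
[138.3491926  -16.61958266  94.10888165] [-0.64424734 -0.49906288  0.45613923]
```

```bash
python3 -m handwheel '[[[0,0,0,0,0,0,0],[-1,0,0,0,0,0,0],[-1,0,0,0,0,0,0],[-1,0,0,0,0,0,0],[-1,0,0,0,0,0,0],[-1,0,0,0,0,0,0]]]'; python3 -m handwheel '[[[-1,0,-2.5,0,0,0,0],[-1,0,-5,0,0,0,0],[-1,0,-7.5,0,0,0,0],[-1,0,-10,0,0,0,0],[-1,0,-12.5,0,0,0,0],[-1,0,-15,0,0,0,0],[-1,0,-17.5,0,0,0,0],[-1,0,-20,0,0,0,0],[-1,0,-21,0,0,0,0],[-1,0,-21.5,0,0,0,0]]]'
```

```text
time_s: 37.4
eef_pos: [0.6656, 0.157, 0.1963]
eef_rot: [-0.0, 0.696, 0.718, -0.001]
wrist_force: [-0.8, 0.1, 6.4]
opening: 0.101
grasp_force: 61.0
time_s: 38.65
eef_pos: [0.45, 0.152, 0.1963]
eef_rot: [-0.001, 0.696, 0.718, -0.0]
wrist_force: [2.2, 7.0, 0.0]
opening: 0.097
grasp_force: 60.7
```

```bash
python3 -m handwheel '[[[-1,0,-0.5,0,0,0,0],[-1,0,-1,0,0,0,0],[-1,0,-1.4,0,0,0,0],[-1,0,-1.8,0,0,0,0],[-1,0,-1.8,0,0,0,0],[-1,0,-1.8,0,0,0,0]]]'
```

```text
time_s: 39.4
eef_pos: [0.437, 0.1517, 0.1963]
eef_rot: [0.002, 0.697, 0.717, 0.004]
wrist_force: [23.8, 10.8, -16.6]
opening: 0.104
grasp_force: 59.4
```

It hits the stop after 229 mm with 24 N, so the cover is shut. Release, rise and find the button.

```bash
python3 -m handwheel '[[[-1,0,0.2,0,0,0,0],[-0.5,0,0.2,0,0,0,0],[0,0,0.2,0,0,0,0],[0,0,0.2,0,0,0,0],[0,0,0.2,-4,0,0,0],[0,0,0.2,-10,0,0,0],[-1,3,-2,-10,0,0,0],[-1,7,-3,-10,0,0,0],[-1,7,-3,-10,0,0,0]]]'; python3 - <<'E'
from h import *
from bench import camera
o=status.get_obs();c=camera("wrist");B=tobay(wcloud(c,o["eef_pos"],o["eef_rot"]));cv2.imwrite("pics/w9.png",c["frame"])
m=(B[...,2]>105)&(B[...,2]<110)&(B[...,0]<-98)&(B[...,0]>-150)&(B[...,1]>100)&(B[...,1]<155)
print(m.sum(),np.percentile(B[m],[1,50,99],axis=0).round(1),B[m].mean(0))
m=(B[...,2]>108)&(B[...,2]<122)&(B[...,0]<-60)&(B[...,0]>-120)&(abs(B[...,1]+17)<45)
print("coverhandle",np.percentile(B[m],[2,50,98],axis=0).round(1).tolist(),tobay(np.array(o["eef_pos"])))
c=camera("scene");P=tobay(cloud(c));m=(P[...,2]>98)&(P[...,2]<122)&(P[...,0]>-120)&(P[...,0]<-40)&(P[...,1]>-60)&(P[...,1]<30);print(np.percentile(P[m],[3,50,97],axis=0).round(1).tolist())
P=cloud(c);m=(P[...,2]>.066)&(P[...,2]<.085)&(P[...,0]>.38)&(P[...,0]<.72)&(P[...,1]>-.42)&(P[...,1]<-.05)
k,l,s,ce=cv2.connectedComponentsWithStats(m.astype(np.uint8))
for i in range(1,k):
    if s[i,4]>8: print(s[i,4],np.median(P[l==i],0).round(3))
cv2.imwrite("pics/scene9.png",c["frame"][120:440,100:600])
E
```

```text
time_s: 40.52
eef_pos: [0.3995, 0.2207, 0.2964]
eef_rot: [-0.001, 0.695, 0.719, -0.002]
wrist_force: [-0.2, -0.2, -0.1]
opening: 0.0
grasp_force: 0.0
825 [[-130.4  117.8  105.1]
 [-121.1  127.3  106.6]
 [-111.3  136.1  108.2]] [-120.99053421  127.06714483  106.54417422]
coverhandle [[-92.9, -22.8, 108.9], [-88.4, 1.3, 118.2], [-83.2, 16.9, 119.7]] [-123.86117617   54.96854709  196.37677982]
[[-92.7, -45.4, 98.9], [-84.7, -17.3, 112.2], [-80.0, 12.5, 119.5]]
50 [ 0.508 -0.31   0.073]
46 [ 0.626 -0.114  0.072]
59 [ 0.638 -0.32   0.077]
```

View pics/scene9.png

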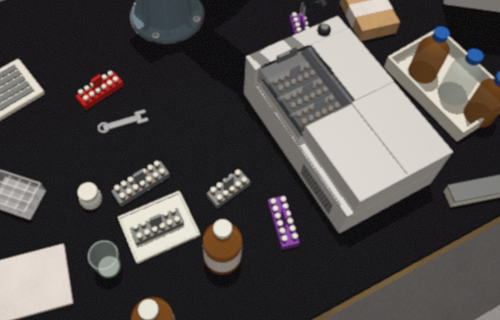

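The cover is shut over three racks at (290,85), the finished rack is in the tray at (158,225), and the look-alikes, jar and bottle are undisturbed. The button top is at bay (−121, 127, 106.5). Press it.

```bash
python3 - <<'E'
from h import *
rows(bayp(-121,127,120),bayp(-121,127,98))
E
python3 -m handwheel '[[[-1,3.6,0.2,0,0,0,0],[-1,7.2,0.3,0,0,0,0],[-1,7.2,0.3,4,0,0,0],[-1,7.2,0.3,7,0,0,0],[-1,7.2,0.3,8.2,0,0,0],[-1,7.2,0.3,9,0,0,0],[-1,7.2,0.3,9.5,0,0,0],[-1,7.2,0.3,9.9,0,0,0],[-1,7.2,0.3,9.9,0,0,0],[-1,7.2,0.3,9.9,0,0,0]]]'; python3 - <<'E'
from h import *
o=status.get_obs();print(tobay(np.array(o["eef_pos"])),o["wrist_force"])
E
```

```text
7.4,0.2,7.6,-0.2,0.1,0.1
7.4,0.3,9.8,-0.2,0.1,0.1
time_s: 41.88
eef_pos: [0.4019, 0.2907, 0.1999]
eef_rot: [0.001, 0.696, 0.718, -0.001]
wrist_force: [-5.8, -6.6, 14.7]
opening: 0.002
grasp_force: 7.5
[-119.39233873  124.8560184    99.86618705] [-5.8359847  -6.60512428 14.65170697]
```

```bash
python3 -m handwheel '[[[-1,0,0,0.2,0,0,0],[-1,0,0,0.3,0,0,0],[-1,0,0,0.3,0,0,0]]]'; python3 -m handwheel '[[[-1,0,0,-2,0,0,0],[-1,0,0,-6,0,0,0],[-1,0,0,-12,0,0,0],[-1,0,0,-12,0,0,0],[-1,0,0,-12,0,0,0]]]'; python3 - <<'E'
from h import *
from bench import camera
o=status.get_obs();c=camera("wrist");B=tobay(wcloud(c,o["eef_pos"],o["eef_rot"]))
m=(B[...,2]>97)&(B[...,2]<112)&(abs(B[...,0]+121)<7)&(abs(B[...,1]-127)<7);print(m.sum(),np.median(B[m],0) if m.any() else "")
c=camera("scene");P=tobay(cloud(c));m=(P[...,2]>98)&(P[...,2]<122)&(P[...,0]>-120)&(P[...,0]<-40)&(P[...,1]>-60)&(P[...,1]<30);print(np.percentile(P[m],[3,50,97],axis=0).round(1).tolist())
E
```

```text
time_s: 42.25
eef_pos: [0.4021, 0.2908, 0.1995]
eef_rot: [0.001, 0.696, 0.718, -0.001]
wrist_force: [-13.7, -10.0, 34.4]
opening: -0.001
grasp_force: 16.7
time_s: 42.88
eef_pos: [0.4015, 0.2914, 0.3143]
eef_rot: [-0.0, 0.696, 0.718, -0.001]
wrist_force: [-0.3, -0.3, -0.9]
opening: -0.001
grasp_force: 0.0
379 [-120.61909013  126.94732911  106.65553609]
[[-91.9, -45.5, 99.0], [-84.4, -17.0, 112.8], [-80.8, 11.0, 119.3]]
```

The button bottomed out and sprang back, the cover is shut, and the arm is clear.

```bash
python3 -c "
from bench import ctrl
print(ctrl.hand_in())"
```

```text
the job is handed in; nothing more can be done
None
```

I did every step and handed the job in: the finished rack is in the tray, the three fitting racks stand level in the bay, the cover is shut, the start button was pressed and sprang back, and nothing was tipped over; `hand_in()` returned no verdict.

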